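Screw down the pump cover evenly, crosswise

ROBOT

A 6-joint arm with a two-finger parallel gripper is mounted at the origin on the work surface; the furniture and walls round the work are solid. World frame = base frame: x ahead of the robot, y to its left, z up, the work surface at z = 0. Lengths are in m, angles in degrees, forces in N, time in s.
With the tool pointing down it reaches from about 0.35 to 0.875 m from the base axis. Payload 4.2 kg.
Tool frame: the origin (TCP) lies between the finger pads; the fingertips stand 8 mm ahead of it and the grasp point (between the pads) lies 11 mm behind it; z points along the fingers, y is the line along which they close (so a half turn about z gives the same grasp; the last joint's range is limited). The gripper opens to 87 mm and grips with 3 to 60 N. Pads are 19 mm wide; open, the fingers measure 117 mm over their backs; the gripper's body (75 mm by 190 mm) begins 51 mm behind the grasp point.
Start: joints at [-50.214, 22.042, 0.453, 0, -68.411, -14.817], TCP at [0.264, -0.567, 0.231] pointing down, gripper open.
Joint ranges: [-179.83, 179.83], [-69.29, 118.12], [-61.27, 80.66], [-181.25, 117.63], [-171.15, -9.14], [-177.46, 177.46]. Speed limits (degrees/s): [159.86, 159.86, 180, 180, 180, 180].

INTERFACE

Orientations are given as a 3x3 rotation matrix whose columns are the frame's x, y, z axes.
In Python, from station import sense, capture, camera_model, finish_job, find_in gives the robot as it stands. The module is installed in compiled form; this text tells all that it offers.
- The arm moves only by the tool arm_command, never from a script. Its argument "motion" is a list of rows, each a list of 7 numbers: the finger opening in mm, from 0 to 87, then the shift along the tool's x, y, z in mm, then the turn, a rotation vector about the tool's x, y, z in rad. In form: [[jaw, dx, dy, dz, rx, ry, rz], ...]. A call has 1 to 8 rows; each row shifts and turns the commanded pose from where the row before left it, along the tool's axes as they then stand; what a row does not reach is not made up. A row lasts 1/10 s, in which the tool goes at most 50 mm and 8.59 degrees, less where a joint would pass 70% of its speed; a pose out of reach is approached as far as the arm can. A call with a gripper value outside its range is refused whole. The fingers move at their own pace and stop on an object; the grip force is fixed at half the most. Time passes only in rows, so rows that do not move let the fingers close. It gives the time, the measured TCP pose, the force, the opening and the grip force at its end, in the units of the state.
- sense(): the state, without advancing time (a new reading comes with each control period).
- capture(name): name is "scene" or "top" or "wrist"; returns the picture (384x512x3 uint8, red, green, blue); there is no depth.
- camera_model(name): a dict with "fx", "fy", "cx", "cy" (pixels), "R" (3x3) and "t" (3): a world point X has camera coordinates R X + t. Camera axes: x right, y down, z forward; pixel columns grow to the right and rows downward; lengths in m; the calibration is good to about 2 mm. A picture is of the moment at which its call begins: read the wrist's pose just before it. camera_model takes no time and is no camera call; for the wrist camera it gives the pose at the moment of the call.
- finish_job(): hands the job in; it is judged then, once.
Trained networks look in the newest picture that a camera, given by its name, has taken for a name from the list of things; names that differ only in an ending like _2 or _b are one class to them, and where a whole thing is asked for, a point or a joint stands for the part that bears it (a point fixed in the world has none). Each returns a list of dicts, best first, with "p" (0 to 1); they miss things now and then, are a little off and sometimes report something else, mostly with a low value. They report only what shows in the picture. A call takes as long as a camera call.
- find_in(target, camera): "location" ([row, column] in pixels, amid what is visible of it).
The state is a dict: "time_s": time; "joints": joint angles; "joint_velocities": joint speeds; "effort": joint torques, N m; "tcp_pos": TCP position; "ee_rot": TCP orientation; "wrist_force": force on the tool from outside, world axes, zero at the start; "moment": the same for the moment, N m; "gripper_width": opening from 0.0 (shut) to 1.0 (fully open); "gripper_force": force on a finger pad.
Only numpy, scipy, OpenCV 4.12 (cv2) and the standard library are available. Lean on these libraries where they do the work, as an engineer would, in place of code of your own. Each camera call takes 0.05 s, during which the arm holds its last target. There are 200 camera calls.

TASK

Screw the loose cover plate down on the pump housing with its four wing screws. Work crosswise and a little at a time: take all four screws down first until the plate has gone about half its way, then tighten each firmly but without forcing it, about 0.15 N m beyond what it takes to run it down, so that the plate never cocks by more than a degree or so and ends flat and fully home on its seat. Leave the jar of screws beside it standing where it is.

Things in the scene. Friction and masses are not known exactly. Their poses are not given: they have to be found in the camera images.
- housing: grey cast pump housing 160x160 mm, fixed to the bench. Origin: centre of its underside. The cover's seat, the tops of four round bosses at x, y = +-52 mm in its frame, lies 49 to 51 mm above its underside (shimmed, differs each time). Thin upright pins at the middles of the cover's edges locate it with 2 mm play. Rubber springs hold the cover up (together 12 N, 4 N more for each mm down)
- cover: loose bright metal cover plate 132x132x10 mm, 0.4 to 0.8 kg, lying on the rubber springs. Origin: centre of its underside, 55.5 mm above the housing's origin at the start, that is 4.5 to 6.5 mm above its seat. The four screws pass through its corners. Fully home it lies on all four bosses and yields no further
- screw_1 (a joint): wing screw 1: 0 as found, grows as it turns clockwise seen from above (tightening), up to 3 rad. It goes down 5 mm per rad and stays where left. Turning it takes 0.31 N m of thread friction plus 0.005 N m per N with which it bears on the cover; each N of push down on the wing takes 0.005 N m off, and at a standstill up to 0.1 N m less is felt. Its washer starts 0.2 to 0.8 mm above the cover
- wing_1 (a point): centre of the wing of screw 1: upright dark steel bar 44 mm long (point's x axis), 10 thick (y), 24 high, centred on the point, on a stem 15 mm thick; cover top about 36 mm below the point. On the screw's upright axis, at x 52, y 52 mm in the housing's frame; 1 and 3 are diagonally opposite, so are 2 and 4. At the start within 0.5 rad of the housing's x axis
- lead_1: washer of screw 1, steel, 23 mm across and 3 mm thick, moving up and down with the screw without turning. Origin: centre of its underside, which bears on the cover (36 mm below point wing_1)
- screw_2 (a joint): wing screw 2: 0 as found, grows as it turns clockwise seen from above (tightening), up to 3 rad. It goes down 5 mm per rad and stays where left. Turning it takes 0.31 N m of thread friction plus 0.005 N m per N with which it bears on the cover; each N of push down on the wing takes 0.005 N m off, and at a standstill up to 0.1 N m less is felt. Its washer starts 0.2 to 0.8 mm above the cover
- wing_2 (a point): centre of the wing of screw 2: upright dark steel bar 44 mm long (point's x axis), 10 thick (y), 24 high, centred on the point, on a stem 15 mm thick; cover top about 36 mm below the point. On the screw's upright axis, at x 52, y -52 mm in the housing's frame; 1 and 3 are diagonally opposite, so are 2 and 4. At the start within 0.5 rad of the housing's x axis
- lead_2: washer of screw 2, steel, 23 mm across and 3 mm thick, moving up and down with the screw without turning. Origin: centre of its underside, which bears on the cover (36 mm below point wing_2)
- screw_3 (a joint): wing screw 3: 0 as found, grows as it turns clockwise seen from above (tightening), up to 3 rad. It goes down 5 mm per rad and stays where left. Turning it takes 0.31 N m of thread friction plus 0.005 N m per N with which it bears on the cover; each N of push down on the wing takes 0.005 N m off, and at a standstill up to 0.1 N m less is felt. Its washer starts 0.2 to 0.8 mm above the cover
- wing_3 (a point): centre of the wing of screw 3: upright dark steel bar 44 mm long (point's x axis), 10 thick (y), 24 high, centred on the point, on a stem 15 mm thick; cover top about 36 mm below the point. On the screw's upright axis, at x -52, y -52 mm in the housing's frame; 1 and 3 are diagonally opposite, so are 2 and 4. At the start within 0.5 rad of the housing's x axis
- lead_3: washer of screw 3, steel, 23 mm across and 3 mm thick, moving up and down with the screw without turning. Origin: centre of its underside, which bears on the cover (36 mm below point wing_3)
- screw_4 (a joint): wing screw 4: 0 as found, grows as it turns clockwise seen from above (tightening), up to 3 rad. It goes down 5 mm per rad and stays where left. Turning it takes 0.31 N m of thread friction plus 0.005 N m per N with which it bears on the cover; each N of push down on the wing takes 0.005 N m off, and at a standstill up to 0.1 N m less is felt. Its washer starts 0.2 to 0.8 mm above the cover
- wing_4 (a point): centre of the wing of screw 4: upright dark steel bar 44 mm long (point's x axis), 10 thick (y), 24 high, centred on the point, on a stem 15 mm thick; cover top about 36 mm below the point. On the screw's upright axis, at x -52, y 52 mm in the housing's frame; 1 and 3 are diagonally opposite, so are 2 and 4. At the start within 0.5 rad of the housing's x axis
- lead_4: washer of screw 4, steel, 23 mm across and 3 mm thick, moving up and down with the screw without turning. Origin: centre of its underside, which bears on the cover (36 mm below point wing_4)
- screw_jar: bystander: glass jar of screws with a lid, 68 mm across, 84 mm high; origin centre of underside

How it is judged (in metres and radians):
On the way:
1. all four screws are turned in part way (each at least 0.3 rad) while the cover's centre still stands at least 1 mm above its seat (value of joint each of screw_1, screw_2, screw_3, screw_4 above 0.3 rad and z of cover in the frame of housing above 0.052 m), for 0.1 s.
At the end, for the whole second after the job is handed in: the cover lies still and flat on its seat (within 0.006 rad of the housing), clamped home by all four screws: each bears on it with 15 to 50 N, where the springs alone give less than 10 N (0.075 to 0.25 N m beyond the thread friction) (contact force between lead_1 and cover between 15 and 50 N and contact force between lead_2 and cover between 15 and 50 N and contact force between lead_3 and cover between 15 and 50 N and contact force between lead_4 and cover between 15 and 50 N and angle between the z axis of cover and the z axis of housing, either way round below 0.006 rad and linear speed of cover below 0.01 m/s); the robot touches nothing.
It fails at once if the cover cocks by more than 0.0285 rad (1.6 degrees) (angle between cover's own z axis and vertical above 0.0285 rad).
It fails at once if a screw is forced: it bears on the cover with more than 65 N (0.32 N m beyond the thread friction) (contact force between any of lead_1, lead_2, lead_3, lead_4 and cover above 65 N).
It fails at once if the screw jar is moved by more than 30 mm (distance of screw_jar from where it was at the start of the episode above 0.03 m).
It also fails if it takes over 72 s, if anything falls off the work surface, if the arm or the gripper's body presses on something with over 40 N, if the wrist force passes 120 N, or if a joint passes its speed limit or range.

## Working session

There is one attempt and no reset: what is moved stays moved. The work goes in short steps, Python scripts to look and compute and a tool call to move; the robot and the scene stay as the last step left them, time stands still between calls to the robot, and variables do not carry over. Pictures are saved under pics/ and viewed, at most 10 in all, crops included, and the job is handed in when it is done.

Besides the shell and the picture viewer there is one more tool, called after "Emit:" as a command line: name --pt "numbers of a row" for each row, then --argument value for the rest. arm_command: Moves the arm, as the interface text tells. Its arguments: {"type":"object","properties":{"motion":{"type":"array"}},"required":["motion"]}

```bash
mkdir -p pics
python3 - <<'E'
from station import *
import cv2,numpy as np
s=sense();print({k:np.round(v,3).tolist() for k,v in s.items()})
for c in("scene","top"):
    im=capture(c);cv2.imwrite(f"pics/{c}0.png",im[:,:,::-1])
    m=camera_model(c);print(c,{k:np.round(v,3).tolist() for k,v in m.items()})
    for t in("housing","cover","wing_1","screw_jar"):
        print(t,[(np.round(d["location"],1).tolist(),round(d["p"],2)) for d in find_in(t,c)])
E
```

```text
{'time_s': 0.0, 'joints': [-50.214, 22.09, 0.377, -0.028, -68.41, -14.818], 'joint_velocities': [-0.052, 0.082, 0.094, 0.029, -0.016, -0.08], 'effort': [-0.001, -39.066, 18.74, 4.22, 0.011, -0.0], 'tcp_pos': [0.264, -0.566, 0.229], 'ee_rot': [[-0.907, -0.422, -0.001], [-0.422, 0.907, 0.002], [0.0, 0.002, -1.0]], 'wrist_force': [0.441, -0.368, -0.791], 'moment': [-0.006, 0.014, 0.043], 'gripper_force': 0.0, 'gripper_width': 0.998}
scene {'fx': 355.278, 'fy': 355.278, 'cx': 258.013, 'cy': 191.091, 'R': [[-0.687, -0.727, 0.005], [-0.321, 0.297, -0.899], [0.652, -0.619, -0.438]], 't': [0.353, 0.238, 0.557]}
housing [([175.2, 304.1], 0.74)]
cover [([193.9, 271.7], 0.82)]
wing_1 [([178.5, 243.6], 0.74), ([193.2, 279.9], 0.68), ([178.3, 303.6], 0.62), ([166.5, 267.9], 0.43)]
screw_jar [([249.2, 233.6], 0.57)]
top {'fx': 446.537, 'fy': 446.537, 'cx': 261.322, 'cy': 193.908, 'R': [[-0.126, -0.992, -0.004], [-0.967, 0.124, -0.221], [0.22, -0.024, -0.975]], 't': [0.056, 0.536, 0.896]}
housing [([235.6, 279.0], 0.58)]
cover [([203.3, 283.4], 0.64), ([214.2, 319.5], 0.48)]
wing_1 [([230.7, 266.2], 0.67), ([215.8, 319.4], 0.47), ([167.0, 301.2], 0.46), ([216.7, 317.7], 0.29)]
screw_jar [([258.3, 189.7], 0.78)]
```

```bash
cat > h.py <<'E'
from station import *
import cv2,numpy as np
def ray(c,rc,z,m=None):
    m=m or camera_model(c);R=np.array(m["R"]);t=np.array(m["t"]).ravel()
    d=R.T@np.array([(rc[1]-m["cx"])/m["fx"],(rc[0]-m["cy"])/m["fy"],1]);o=-R.T@t
    return o+d*(z-o[2])/d[2]
def proj(c,X,m=None):
    m=m or camera_model(c);p=np.array(m["R"])@X+np.array(m["t"]).ravel()
    return np.array([m["cy"]+m["fy"]*p[1]/p[2],m["cx"]+m["fx"]*p[0]/p[2]])
E
python3 - <<'E'
from h import *
a=cv2.imread("pics/top0.png")[110:310,140:390];cv2.imwrite("pics/t1.png",cv2.resize(a,None,fx=3,fy=3,interpolation=cv2.INTER_CUBIC))
for z in (.1,.15):
  for p in((230.7,266.2),(215.8,319.4),(167,301.2)):print(z,p,ray("top",p,z).round(3))
  for p in((178.5,243.6),(193.2,279.9),(178.3,303.6),(166.5,267.9)):print('scene',z,p,ray("scene",p,z).round(3))
print(ray("top",(258,190),.04))
E
```

```text
0.1 (230.7, 266.2) [ 0.453 -0.011  0.1  ]
0.1 (215.8, 319.4) [ 0.47  -0.122  0.1  ]
0.1 (167, 301.2) [ 0.576 -0.1    0.1  ]
scene 0.1 (178.5, 243.6) [0.561 0.005 0.1  ]
scene 0.1 (193.2, 279.9) [ 0.444 -0.001  0.1  ]
scene 0.1 (178.3, 303.6) [ 0.461 -0.105  0.1  ]
scene 0.1 (166.5, 267.9) [ 0.576 -0.095  0.1  ]
0.15 (230.7, 266.2) [ 0.446 -0.01   0.15 ]
0.15 (215.8, 319.4) [ 0.462 -0.115  0.15 ]
0.15 (167, 301.2) [ 0.562 -0.094  0.15 ]
scene 0.15 (178.5, 243.6) [0.476 0.079 0.15 ]
scene 0.15 (193.2, 279.9) [0.375 0.074 0.15 ]
scene 0.15 (178.3, 303.6) [ 0.39  -0.015  0.15 ]
scene 0.15 (166.5, 267.9) [ 0.489 -0.007  0.15 ]
[0.42427212 0.15503766 0.04      ]
```

View pics/scene0.png

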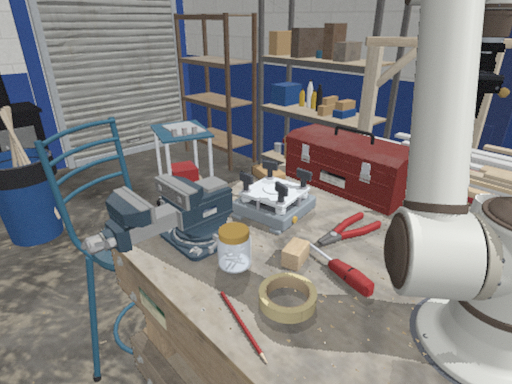

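View pics/top0.png

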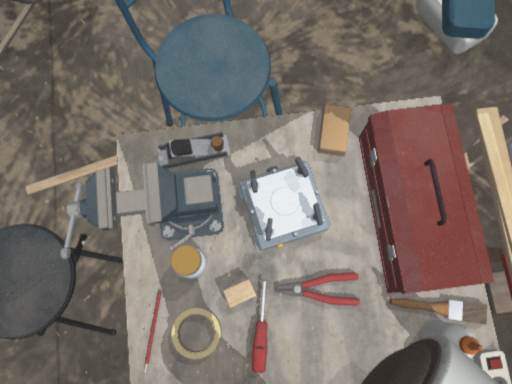

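The scene picture shows the housing at about (205, 275) with four dark wings. The jar is at (248, 234), with the vise to the left and the toolbox to the right. In the top view the housing is at (203, 284), with its wings pointing roughly along world x. The network's finds agree. I'll raise the arm and go above the housing.

Emit:
arm_command --pt "87 0 0 -45 0 0 0" --pt "87 0 0 -45 0 0 0" --pt "87 -30 26 -20 0 0 0" --pt "87 -30 26 0 0 0 0" --pt "87 -30 26 0 0 0 0" --pt "87 -30 26 0 0 0 0" --pt "87 -30 26 0 0 0 0" --pt "87 -30 26 0 0 0 0"

```text
time_s: 1.3
tcp_pos: [0.3615, -0.3476, 0.3408]
ee_rot: [[-0.907, -0.422, 0.001], [-0.422, 0.907, -0.0], [-0.001, -0.001, -1.0]]
wrist_force: [0.7, -1.0, 0.6]
gripper_width: 0.993
gripper_force: 0.0
```

Emit:
arm_command --pt "87 -30 26 0 0 0 0" --pt "87 -30 26 0 0 0 0" --pt "87 -30 26 0 0 0 0" --pt "87 -30 26 0 0 0 0" --pt "87 -30 26 0 0 0 0" --pt "87 -30 26 0 0 0 0" --pt "87 -30 26 0 0 0 0" --pt "87 -30 26 0 0 0 0"

```text
time_s: 2.1
tcp_pos: [0.4912, -0.0576, 0.341]
ee_rot: [[-0.906, -0.422, 0.001], [-0.422, 0.906, 0.0], [-0.001, -0.0, -1.0]]
wrist_force: [-0.3, -0.4, 0.6]
gripper_width: 1.001
gripper_force: 0.0
```

Run:
```python
from h import *
s=sense();print(s["time_s"],s["joints"],s["tcp_pos"],np.round(s["ee_rot"],3))
m=camera_model("wrist");im=capture("wrist");R=np.array(m["R"]);t=np.array(m["t"]).ravel();print("cam",-R.T@t,R[2],m["fx"])
cv2.imwrite("pics/w0.png",im[:,:,::-1])
for t in("cover","wing_1","screw_jar"):
  for d in find_in(t,"wrist"):print(t,np.round(d["location"],1),round(d["p"],2),ray("wrist",d["location"],.1,m).round(4))
```

```text
2.1 [ 1.21582924e+01  5.51982431e+00 -5.89301315e+00  2.05614831e-03
 -7.85332375e+01 -7.71718884e+01] [ 0.49123848 -0.05764211  0.34095979] [[-0.906 -0.422  0.001]
 [-0.422  0.906  0.   ]
 [-0.001 -0.    -1.   ]]
cam [ 0.42988513 -0.08611408  0.49561772] [ 0.2226379   0.10324166 -0.96941917] 308.18319063959143
cover [176.8 251.8] 0.93 [ 0.5058 -0.0602  0.1   ]
wing_1 [155.  299.5] 0.89 [ 0.4539 -0.0166  0.1   ]
wing_1 [209.3 201.5] 0.6 [ 0.5748 -0.1029  0.1   ]
wing_1 [223.8 278.8] 0.59 [5.494e-01 3.000e-04 1.000e-01]
wing_1 [136.3 220.6] 0.57 [ 0.475  -0.1179  0.1   ]
screw_jar [222.2 276.3] 0.58 [ 0.5488 -0.0038  0.1   ]
screw_jar [177.  411.9] 0.55 [0.4175 0.1296 0.1   ]
```

View pics/w0.png

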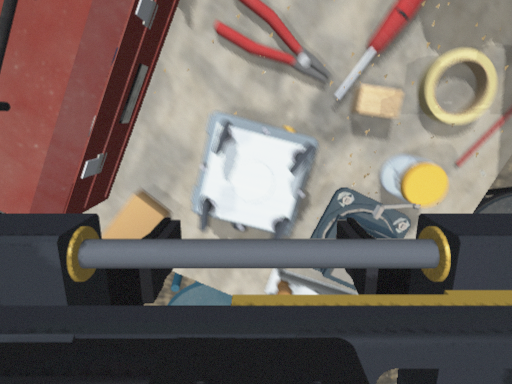

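Emit:
arm_command --pt "87 0 0 0 0 0 0.12" --pt "87 0 0 0 0 0 0.12" --pt "87 -30 0 25 0 0 0" --pt "87 -30 0 25 0 0 0" --pt "87 -20 0 25 0 0 0" --pt "87 0 0 15 0 0 0" --pt "87 0 0 0 0 0 0"

```text
time_s: 3.0
tcp_pos: [0.5679, -0.045, 0.2477]
ee_rot: [[-0.981, -0.192, -0.006], [-0.192, 0.981, -0.001], [0.006, 0.001, -1.0]]
wrist_force: [0.6, -0.1, -0.6]
gripper_width: 1.001
gripper_force: 0.0
```

Run:
```python
from h import *
import json
m=camera_model("wrist");im=capture("wrist");json.dump({k:np.array(v).tolist() for k,v in m.items()},open("m1.json","w"))
cv2.imwrite("pics/w1.png",im[:,:,::-1])
cv2.imwrite("pics/w1c.png",cv2.resize(im[20:220,130:390,::-1],None,fx=3,fy=3,interpolation=cv2.INTER_CUBIC))
for t in("cover","wing_1","housing"):
  for d in find_in(t,"wrist"):print(t,np.round(d["location"],1),round(d["p"],2),ray("wrist",d["location"],.1,m).round(4))
```

```text
cover [124.2 253.9] 0.67 [ 0.5107 -0.0606  0.1   ]
cover [179.  203.3] 0.58 [ 0.5731 -0.1002  0.1   ]
cover [178.5 202.9] 0.52 [ 0.5727 -0.1007  0.1   ]
wing_1 [ 72.8 198.3] 0.96 [ 0.4751 -0.1199  0.1   ]
wing_1 [176.6 201. ] 0.79 [ 0.5712 -0.1028  0.1   ]
wing_1 [182.2 307.2] 0.68 [0.5563 0.0026 0.1   ]
wing_1 [ 70.5 310.5] 0.66 [ 0.4531 -0.0186  0.1   ]
housing [ 62.5 261. ] 0.77 [ 0.4552 -0.0647  0.1   ]
housing [181.3 307.9] 0.47 [0.5552 0.0031 0.1   ]
```

View pics/w1c.png

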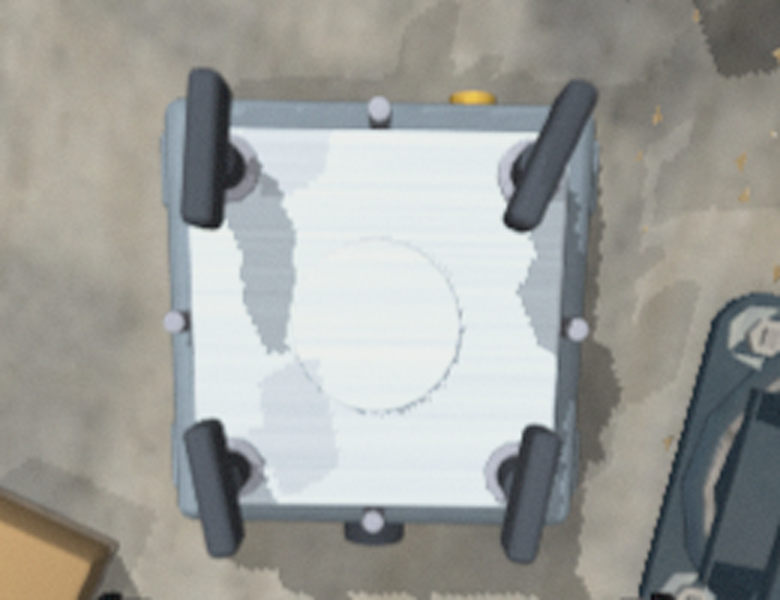

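The close view shows all four wings in w1 crop pixels: top left (206,148), top right (551,156), bottom left (215,488) and bottom right (531,494). The washers and locating pins are visible too. I'll fit the housing pose and wing angles by optimising the projected boxes against the dark mask.

```bash
cat > fit.py <<'E'
from h import *
import json
from scipy.optimize import minimize
from scipy.ndimage import gaussian_filter
SG=[(1,1),(1,-1),(-1,-1),(-1,1)]   # wings 1..4 (housing x ~ +world x here)
def corners(x,y,a,z):
    c,s=np.cos(a),np.sin(a)
    return np.array([[x+c*u-s*v,y+s*u+c*v,z+w] for u in(-.022,.022) for v in(-.005,.005) for w in(-.012,.012)])
def hull(P,m): 
    q=np.array([proj(None,p,m)[::-1] for p in P]);return cv2.convexHull((q*16).astype(np.int32))
def render(P,m):
    im=np.zeros((384,512),np.uint8)
    for i,(a,b) in enumerate(SG):
        c,s=np.cos(P[2]),np.sin(P[2]);x=P[0]+.052*(c*a-s*b);y=P[1]+.052*(s*a+c*b)
        cv2.fillConvexPoly(im,hull(corners(x,y,P[3+i],P[7]),m),255,lineType=cv2.LINE_AA,shift=4)
    return im
E
python3 - <<'E'
from fit import *
m=json.load(open("m1.json"));im=cv2.imread("pics/w1.png").astype(int)
mask=(im.max(2)<90).astype(float)
ends=[((543,430),(520,558)),((205,425),(228,552)),((208,72),(203,225)),((582,88),(520,228))]
W=[];A=[]
for e in ends:
    p=[ray(None,(y/3+20,x/3+130),.110,m)[:2] for x,y in e];W.append((p[0]+p[1])/2);d=p[1]-p[0];A.append(np.arctan2(d[1],d[0]));print(W[-1].round(4),round(A[-1],3),np.hypot(*d).round(4))
W=np.array(W);c=W.mean(0);v=W[0]-W[2];yaw=np.arctan2(v[1],v[0])-np.pi/4;print("hand",c,yaw)
roi=np.zeros_like(mask);
for w,e in zip(W,ends):
    xs=[q[0]/3+130 for q in e];ys=[q[1]/3+20 for q in e];roi[int(min(ys)-7):int(max(ys)+8),int(min(xs)-9):int(max(xs)+10)]=1
T=gaussian_filter(mask,1)
f=lambda P:(((gaussian_filter(render(P,m)/255.,1)-T)**2)*roi).sum()
P0=np.r_[c,yaw,A,.1015];S=[P0]+[P0+np.eye(8)[i]*[.003,.003,.05,.1,.1,.1,.1,.003][i] for i in range(8)]
r=minimize(f,P0,method="Nelder-Mead",options=dict(maxiter=1500,initial_simplex=S,xatol=1e-5));P=r.x;print(f(P0),r.fun,P.round(4))
r2=minimize(lambda q:f(np.r_[q,.1015]),P[:7],method="Nelder-Mead",options=dict(maxiter=800));print("z fixed",r2.fun,r2.x.round(4))
P=np.r_[r2.x,.1015];np.save("P.npy",P)
o=cv2.imread("pics/w1.png");o[...,2]=np.maximum(o[...,2],render(P,m)//2+0);cv2.imwrite("pics/ov.png",cv2.resize(o[20:220,130:390],None,fx=2.5,fy=2.5))
for a,b in SG:
    cc,s=np.cos(P[2]),np.sin(P[2]);print((P[:2]+.052*np.array([cc*a-s*b,s*a+cc*b])).round(4))
E
```

```text
[0.5573 0.0012] 0.057 0.0429
[ 0.5751 -0.0992] 0.327 0.0424
[ 0.4736 -0.118 ] 0.113 0.0428
[ 0.4564 -0.0168] -0.21 0.0427
hand [ 0.51558499 -0.05819799] 0.1734189769220834
1708.2548280243432 865.2387190498639 [ 0.5276 -0.0518  0.1822 -0.0658  1.5085  0.815   0.0802  0.0178]
z fixed 919.9014493467944 [ 0.5689 -0.0541  0.1756 -0.0645  1.4936  0.8238  0.0802]
[0.611  0.0062]
[ 0.6292 -0.0962]
[ 0.5268 -0.1143]
[ 0.5086 -0.0119]
```

View pics/ov.png

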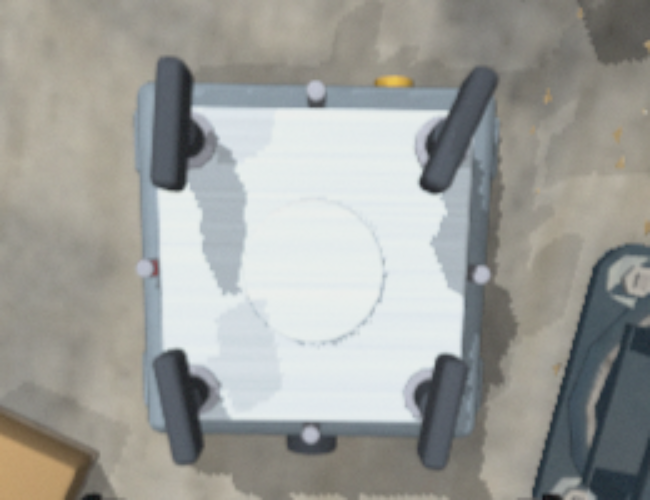

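The wing boxes did not land in the overlay, so the automatic fit failed. The hand readings fit the known square to within 1.5 mm, so I'll use those. Before descending I'll check the vise and toolbox heights for gripper clearance.

Run:
```python
from h import *
def tri(a,b):
    A=[];B=[]
    for c,p in(("top",a),("scene",b)):
        o=ray(c,p,1.);q=ray(c,p,0.);d=(q-o)/np.linalg.norm(q-o);M=np.eye(3)-np.outer(d,d);A.append(M);B.append(M@o)
    X=np.linalg.solve(sum(A),sum(B));return X.round(3),[np.linalg.norm(M@X-b).round(4) for M,b in zip(A,B)]
print("vise",tri((170,219),(181,230)));print("vise corner lower",tri((205,220),(205,205)));print("toolbox near corner",tri((115,362),(131,290)));print("tb front",tri((292,392),(170,390)))
for z in(.1,.15):print([ray("top",p,z).round(3) for p in((172,220),(235,222),(200,373))])
from math import *
s=sense();print(s["tcp_pos"],s["joints"][5])
```

```text
vise (array([0.576, 0.057, 0.109]), [np.float64(0.0171), np.float64(0.0171)])
vise corner lower (array([0.545, 0.1  , 0.063]), [np.float64(0.0289), np.float64(0.0289)])
toolbox near corner (array([ 0.643, -0.236,  0.157]), [np.float64(0.0111), np.float64(0.0111)])
tb front (array([ 0.304, -0.229,  0.135]), [np.float64(0.0002), np.float64(0.0002)])
[array([0.587, 0.068, 0.1  ]), array([0.456, 0.078, 0.1  ]), array([ 0.488, -0.235,  0.1  ])]
[array([0.572, 0.065, 0.15 ]), array([0.449, 0.074, 0.15 ]), array([ 0.479, -0.222,  0.15 ])]
[ 0.56969192 -0.04437597  0.25237939] -90.63483726501937
```

Emit:
arm_command --pt "50 0 0 0 0 0 0.136" --pt "50 5 24 30 0 0 0" --pt "50 4.2 22.8 30 0 0 0" --pt "50 0 0 40 0 0 0" --pt "50 0 0 30 0 0 0" --pt "50 0 0 21 0 0 0" --pt "50 0 0 0 0 0 0"

```text
time_s: 3.9
tcp_pos: [0.5558, 0.0021, 0.098]
ee_rot: [[-0.998, -0.059, -0.004], [-0.059, 0.998, -0.001], [0.004, -0.001, -1.0]]
wrist_force: [-0.3, 0.1, 0.9]
gripper_width: 0.587
gripper_force: 0.0
```

Run:
```python
from h import *
s=sense();print(s["time_s"],s["joints"][5],s["tcp_pos"],np.round(s["ee_rot"],3).tolist(),s["wrist_force"],s["moment"])
im=capture("wrist");cv2.imwrite("pics/w2.png",im[:,:,::-1])
```

```text
3.9 -103.48099836675947 [0.55583696 0.00206755 0.09803239] [[-0.998, -0.059, -0.004], [-0.059, 0.998, -0.001], [0.004, -0.001, -1.0]] [-0.27608995  0.10640242  0.91647938] [-0.05820999 -0.00589925  0.01289059]
```

View pics/w2.png

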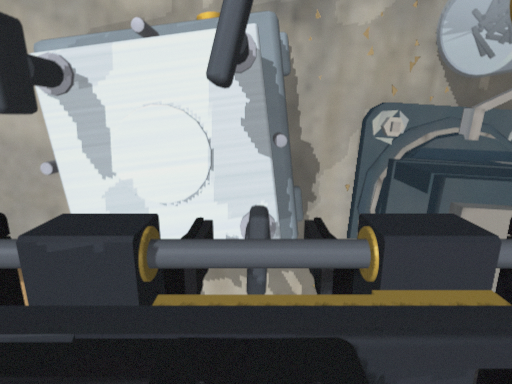

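The wing (col 258) is centred between the fingers (cols 205 and 315) and parallel to them, so I'll close.

Emit:
arm_command --pt "8 0 0 0 0 0 0" --pt "8 0 0 0 0 0 0" --pt "8 0 0 0 0 0 0" --pt "8 0 0 0 0 0 0" --pt "8 0 0 0 0 0 0"

```text
time_s: 4.45
tcp_pos: [0.5576, 0.0025, 0.1]
ee_rot: [[-0.998, -0.06, 0.001], [-0.06, 0.998, 0.0], [-0.001, 0.0, -1.0]]
wrist_force: [-0.1, -0.4, 0.0]
gripper_width: 0.202
gripper_force: 0.0
```

```bash
cat > st.py <<'E'
from h import *
s=sense();R=np.array(s["ee_rot"]);p=s["tcp_pos"];print("t",round(s["time_s"],2),"j6",round(s["joints"][5],1),"tcp",np.round(p,4),"yaw",round(float(np.arctan2(R[0,1]*-1,R[1,1])),4),"F_tool",(R.T@s["wrist_force"]).round(1),"M",np.round(s["moment"],3),"w",round(s["gripper_width"]*87,1),"g",s["gripper_force"])
E
python3 st.py
```

```text
t 4.45 j6 -103.5 tcp [0.5576 0.0025 0.1   ] yaw 0.0598 F_tool [ 0.1 -0.4 -0. ] M [ 0.012 -0.055  0.006] w 17.6 g 0.0
```

Emit:
arm_command --pt "8 0 0 0 0 0 0" --pt "8 0 0 0 0 0 0" --pt "8 0 0 0 0 0 0"

```text
time_s: 4.75
tcp_pos: [0.5578, 0.0016, 0.1006]
ee_rot: [[-0.998, -0.059, 0.001], [-0.059, 0.998, -0.001], [-0.001, -0.001, -1.0]]
wrist_force: [-0.6, -2.7, 4.8]
gripper_width: 0.113
gripper_force: 45.8
```

```bash
python3 st.py
```

```text
t 4.75 j6 -103.5 tcp [0.5578 0.0016 0.1006] yaw 0.059 F_tool [ 0.8 -2.7 -4.8] M [-1.282  0.113 -0.329] w 9.8 g 45.753254880792156
```

Emit:
arm_command --pt "5 0 0 0.5 0 0 0.1"

```text
time_s: 4.85
tcp_pos: [0.5577, 0.0017, 0.1003]
ee_rot: [[-0.999, 0.041, 0.001], [0.041, 0.999, -0.001], [-0.001, -0.001, -1.0]]
wrist_force: [-0.5, -3.1, 6.5]
gripper_width: 0.111
gripper_force: 46.0
```

```bash
python3 st.py
```

```text
t 4.85 j6 -109.3 tcp [0.5577 0.0017 0.1003] yaw -0.0413 F_tool [ 0.4 -3.2 -6.5] M [-1.04   0.348  0.259] w 9.6 g 45.9507513907738
```

Emit:
arm_command --pt "5 0 0 0.5 0 0 0.1"

```text
time_s: 4.95
tcp_pos: [0.5577, 0.0018, 0.0998]
ee_rot: [[-0.99, 0.142, 0.001], [0.142, 0.99, -0.001], [-0.001, -0.001, -1.0]]
wrist_force: [-1.7, -3.1, 6.1]
gripper_width: 0.114
gripper_force: 46.0
```

```bash
python3 st.py
```

```text
t 4.95 j6 -115.1 tcp [0.5577 0.0018 0.0998] yaw -0.1423 F_tool [ 1.2 -3.4 -6.1] M [-1.05   0.401  0.283] w 9.9 g 45.95436715870164
```

Emit:
arm_command --pt "5 0 0 0.5 0 0 0.1" --pt "5 0 0 0.5 0 0 0.1" --pt "5 0 0 0.5 0 0 0.1"

```text
time_s: 5.25
tcp_pos: [0.5578, 0.002, 0.0983]
ee_rot: [[-0.904, 0.428, 0.001], [0.428, 0.904, -0.001], [-0.001, -0.001, -1.0]]
wrist_force: [-1.5, -3.0, 7.1]
gripper_width: 0.112
gripper_force: 46.0
```

```bash
python3 st.py
```

```text
t 5.25 j6 -132.3 tcp [0.5578 0.002  0.0983] yaw -0.4422 F_tool [ 0.1 -3.3 -7.1] M [-0.798  0.481  0.296] w 9.7 g 45.95557165564969
```

Emit:
arm_command --pt "32 0 0 0 0 0 0" --pt "32 0 0 0 0 0 0" --pt "32 0 0 -21 0 0 0" --pt "32 0 0 -21.5 0 0 0" --pt "32 0 0 0 0 0 -0.139" --pt "32 0 0 0 0 0 -0.139" --pt "32 0 0 0 0 0 -0.139" --pt "32 0 0 0 0 0 -0.139"

```text
time_s: 6.05
tcp_pos: [0.5571, 0.0026, 0.1392]
ee_rot: [[-0.993, -0.121, -0.001], [-0.121, 0.993, 0.0], [0.001, 0.0, -1.0]]
wrist_force: [0.4, 0.3, 0.2]
gripper_width: 0.365
gripper_force: 0.0
```

Emit:
arm_command --pt "32 32.5 -36.7 0 0 0 0" --pt "32 32.5 -36.7 0 0 0 0" --pt "32 32.5 -36.7 0 0 0 0" --pt "32 0 0 0 0 0 0"

```text
time_s: 6.45
tcp_pos: [0.469, -0.121, 0.1389]
ee_rot: [[-0.994, -0.11, -0.004], [-0.11, 0.994, 0.001], [0.004, 0.001, -1.0]]
wrist_force: [0.2, -1.1, 0.2]
gripper_width: 0.365
gripper_force: 0.0
```

```bash
python3 st.py; python3 -c "
from h import *
im=capture('wrist');cv2.imwrite('pics/w3.png',im[:,:,::-1])"
```

```text
t 6.45 j6 -88.4 tcp [ 0.469  -0.121   0.1389] yaw 0.1105 F_tool [-0.1 -1.2 -0.2] M [ 0.028 -0.033  0.061] w 31.7 g 0.0
```

View pics/w3.png

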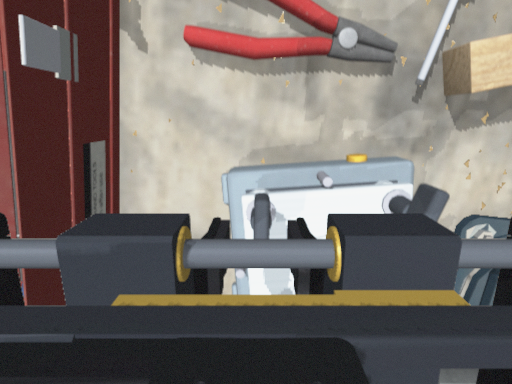

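Wing 3 (col 260, between the fingers at 218 and 300) is centred. I'll descend and turn it 0.5 rad, then go to wing 2.

Emit:
arm_command --pt "32 0 0 20 0 0 0" --pt "32 0 0 20 0 0 0" --pt "5 0 0 0 0 0 0" --pt "5 0 0 0 0 0 0" --pt "5 0 0 0 0 0 0" --pt "5 0 0 0 0 0 0" --pt "5 0 0 0 0 0 0"

```text
time_s: 7.2
tcp_pos: [0.4744, -0.1186, 0.1009]
ee_rot: [[-0.993, -0.115, 0.003], [-0.115, 0.993, -0.001], [-0.003, -0.001, -1.0]]
wrist_force: [0.2, -4.8, 4.4]
gripper_width: 0.116
gripper_force: 49.4
```

```bash
python3 st.py
```

```text
t 7.2 j6 -88.5 tcp [ 0.4744 -0.1186  0.1009] yaw 0.1155 F_tool [ 0.3 -4.8 -4.4] M [-1.234 -0.061 -0.287] w 10.1 g 49.43638890981674
```

Emit:
arm_command --pt "5 0 0 0.5 0 0 0.1" --pt "5 0 0 0.5 0 0 0.1" --pt "5 0 0 0.5 0 0 0.1" --pt "5 0 0 0.5 0 0 0.1" --pt "5 0 0 0.5 0 0 0.1"

```text
time_s: 7.7
tcp_pos: [0.4745, -0.1188, 0.0986]
ee_rot: [[-0.927, 0.376, 0.003], [0.376, 0.927, -0.001], [-0.003, -0.0, -1.0]]
wrist_force: [-0.7, -4.0, 5.3]
gripper_width: 0.114
gripper_force: 49.4
```

```bash
python3 st.py
```

```text
t 7.7 j6 -117.3 tcp [ 0.4745 -0.1188  0.0986] yaw -0.3857 F_tool [-0.9 -3.9 -5.3] M [-1.495  0.048  0.339] w 9.9 g 49.449200481176376
```

Emit:
arm_command --pt "32 0 0 0 0 0 0" --pt "32 0 0 0 0 0 0" --pt "32 0 0 -21 0 0 0" --pt "32 0 0 -21.5 0 0 -0.1428" --pt "32 0 0 0 0 0 -0.1428" --pt "32 0 0 0 0 0 -0.1428" --pt "32 0 0 0 0 0 -0.1428" --pt "32 0 0 0 0 0 -0.1428"

```text
time_s: 8.5
tcp_pos: [0.4731, -0.1178, 0.1396]
ee_rot: [[-0.944, -0.329, 0.0], [-0.329, 0.944, 0.001], [-0.001, 0.001, -1.0]]
wrist_force: [0.4, 0.7, 1.1]
gripper_width: 0.37
gripper_force: 0.0
```

Emit:
arm_command --pt "32 -34.3 -5.3 0 0 0 0" --pt "32 -34.3 -5.3 0 0 0 0" --pt "32 -34.2 -5.3 0 0 0 0" --pt "32 0 0 20 0 0 0" --pt "32 0 0 20 0 0 0" --pt "5 0 0 0 0 0 0" --pt "5 0 0 0 0 0 0" --pt "5 0 0 0 0 0 0"

```text
time_s: 9.3
tcp_pos: [0.5764, -0.0999, 0.1009]
ee_rot: [[-0.946, -0.324, 0.002], [-0.324, 0.946, -0.0], [-0.002, -0.001, -1.0]]
wrist_force: [0.7, -1.2, -0.4]
gripper_width: 0.182
gripper_force: 0.8
```

Emit:
arm_command --pt "5 0 0 0 0 0 0" --pt "5 0 0 0 0 0 0"

```text
time_s: 9.5
tcp_pos: [0.5768, -0.1005, 0.1012]
ee_rot: [[-0.946, -0.325, 0.003], [-0.325, 0.946, -0.001], [-0.003, -0.002, -1.0]]
wrist_force: [-0.0, -2.1, 2.9]
gripper_width: 0.116
gripper_force: 30.5
```

```bash
python3 st.py
```

```text
t 9.5 j6 -77.1 tcp [ 0.5768 -0.1005  0.1012] yaw 0.331 F_tool [ 0.7 -2.  -2.9] M [-0.861 -0.235  0.257] w 10.1 g 30.450407657772303
```

Emit:
arm_command --pt "5 0 0 0.5 0 0 0.1" --pt "5 0 0 0.5 0 0 0.1" --pt "5 0 0 0.5 0 0 0.1" --pt "5 0 0 0.5 0 0 0.1" --pt "5 0 0 0.5 0 0 0.1"

```text
time_s: 10.0
tcp_pos: [0.5769, -0.1006, 0.0988]
ee_rot: [[-0.985, 0.172, 0.003], [0.172, 0.985, -0.001], [-0.003, -0.001, -1.0]]
wrist_force: [0.8, -3.3, 3.2]
gripper_width: 0.108
gripper_force: 30.7
```

```bash
python3 st.py
```

```text
t 10.0 j6 -106.0 tcp [ 0.5769 -0.1006  0.0988] yaw -0.1728 F_tool [-1.4 -3.1 -3.2] M [-1.111 -0.198  0.319] w 9.4 g 30.707941465079784
```

Emit:
arm_command --pt "32 0 0 0 0 0 0" --pt "32 0 0 0 0 0 0" --pt "32 0 0 -21 0 0 0" --pt "32 0 0 -21.5 0 0 0.037" --pt "32 33.9 14.4 0 0 0 0" --pt "32 33.9 14.4 0 0 0 0" --pt "32 33.9 14.4 0 0 0 0" --pt "32 33.7 14.2 0 0 0 0"

```text
time_s: 10.8
tcp_pos: [0.4527, -0.0153, 0.1388]
ee_rot: [[-0.979, 0.205, -0.002], [0.205, 0.979, 0.0], [0.002, -0.0, -1.0]]
wrist_force: [-0.1, 0.5, 0.8]
gripper_width: 0.364
gripper_force: 0.0
```

Emit:
arm_command --pt "32 0 0 20 0 0 0" --pt "32 0 0 20 0 0 0" --pt "5 0 0 0 0 0 0" --pt "5 0 0 0 0 0 0" --pt "5 0 0 0 0 0 0" --pt "5 0 0 0 0 0 0" --pt "5 0 0 0 0 0 0"

```text
time_s: 11.5
tcp_pos: [0.4554, -0.0161, 0.1005]
ee_rot: [[-0.978, 0.207, 0.001], [0.207, 0.978, 0.0], [-0.001, 0.0, -1.0]]
wrist_force: [-1.8, -0.5, 5.5]
gripper_width: 0.112
gripper_force: 42.3
```

```bash
python3 st.py
```

```text
t 11.5 j6 -120.4 tcp [ 0.4554 -0.0161  0.1005] yaw -0.2081 F_tool [ 1.6 -0.8 -5.5] M [-0.418  0.356 -0.261] w 9.7 g 42.32573211193085
```

Emit:
arm_command --pt "5 0 0 0.5 0 0 0.1" --pt "5 0 0 0.5 0 0 0.1" --pt "5 0 0 0.5 0 0 0.1" --pt "5 0 0 0.5 0 0 0.1" --pt "5 0 0 0.5 0 0 0.1"

```text
time_s: 12.0
tcp_pos: [0.4557, -0.0159, 0.0983]
ee_rot: [[-0.759, 0.651, 0.002], [0.651, 0.759, -0.0], [-0.001, 0.001, -1.0]]
wrist_force: [-1.4, 0.4, 7.2]
gripper_width: 0.112
gripper_force: 42.4
```

```bash
python3 st.py
```

```text
t 12.0 j6 -149.2 tcp [ 0.4557 -0.0159  0.0983] yaw -0.7093 F_tool [ 1.3 -0.6 -7.2] M [-0.104  0.539  0.293] w 9.8 g 42.40302532911301
```

All four screws have had 0.5 rad. Before pass 2 I'll flip the wrist by half a turn, because joint 6 is nearing its limit.

Emit:
arm_command --pt "32 0 0 0 0 0 0" --pt "32 0 0 0 0 0 0" --pt "32 0 0 -21 0 0 0" --pt "32 0 0 -21.5 0 0 -0.1471" --pt "32 0 0 0 0 0 -0.1471" --pt "32 0 0 0 0 0 -0.1471" --pt "32 0 0 0 0 0 -0.1471" --pt "32 0 0 0 0 0 -0.1471"

```text
time_s: 12.8
tcp_pos: [0.4547, -0.016, 0.1395]
ee_rot: [[-0.999, -0.034, -0.0], [-0.034, 0.999, 0.0], [0.0, 0.0, -1.0]]
wrist_force: [-0.2, -0.6, 0.2]
gripper_width: 0.367
gripper_force: 0.0
```

Emit:
arm_command --pt "32 0 0 0 0 0 -0.1471" --pt "32 0 0 0 0 0 -0.1471" --pt "32 0 0 0 0 0 -0.1471" --pt "32 0 0 0 0 0 -0.1471" --pt "32 0 0 0 0 0 -0.1471" --pt "32 0 0 0 0 0 -0.1471" --pt "32 0 0 0 0 0 -0.1471" --pt "32 0 0 0 0 0 -0.1471"

```text
time_s: 13.6
tcp_pos: [0.4547, -0.016, 0.1394]
ee_rot: [[-0.352, -0.936, -0.001], [-0.936, 0.352, 0.0], [0.0, 0.001, -1.0]]
wrist_force: [0.1, 0.7, -0.7]
gripper_width: 0.367
gripper_force: 0.0
```

Emit:
arm_command --pt "32 0 0 0 0 0 -0.1471" --pt "32 0 0 0 0 0 -0.1471" --pt "32 0 0 0 0 0 -0.1471" --pt "32 0 0 0 0 0 -0.1471" --pt "32 0 0 0 0 0 -0.1471" --pt "32 0 0 0 0 0 -0.1471" --pt "32 0 0 0 0 0 -0.1471" --pt "32 0 0 0 0 0 -0.1471"

```text
time_s: 14.4
tcp_pos: [0.4547, -0.016, 0.1394]
ee_rot: [[0.729, -0.684, -0.001], [-0.684, -0.729, 0.0], [-0.0, 0.0, -1.0]]
wrist_force: [-0.4, 0.2, -1.8]
gripper_width: 0.372
gripper_force: 0.0
```

Emit:
arm_command --pt "32 0 0 0 0 0 -0.1471" --pt "32 0 0 0 0 0 -0.1471" --pt "32 0 0 0 0 0 -0.1471" --pt "32 0 0 0 0 0 -0.1482" --pt "32 33.5 15.6 0 0 0 0" --pt "32 33.5 15.6 0 0 0 0" --pt "32 33.5 15.6 0 0 0 0" --pt "32 33.5 15.6 0 0 0 0"

```text
time_s: 15.2
tcp_pos: [0.5774, -0.1011, 0.1393]
ee_rot: [[0.986, -0.169, -0.001], [-0.169, -0.986, 0.0], [-0.001, -0.0, -1.0]]
wrist_force: [0.1, 0.9, 0.3]
gripper_width: 0.37
gripper_force: 0.0
```

Emit:
arm_command --pt "32 0 0 0 0 0 0"

```text
time_s: 15.3
tcp_pos: [0.5795, -0.1022, 0.1386]
ee_rot: [[0.985, -0.172, 0.001], [-0.172, -0.985, -0.001], [0.001, 0.0, -1.0]]
wrist_force: [-1.3, 0.2, -0.3]
gripper_width: 0.371
gripper_force: 0.0
```

```bash
python3 st.py; python3 -c "
from h import *
im=capture('wrist');cv2.imwrite('pics/w4.png',im[:,:,::-1])"
```

```text
t 15.3 j6 74.3 tcp [ 0.5795 -0.1022  0.1386] yaw 2.9688 F_tool [-1.4 -0.   0.3] M [-0.024  0.263  0.065] w 32.2 g 0.0
```

View pics/w4.png

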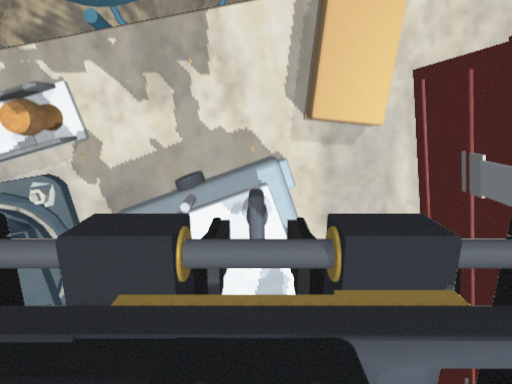

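Wing 2 is centred (col 257, fingers at 218 and 298), so pass 2 can start.

Emit:
arm_command --pt "32 0 0 21 0 0 0" --pt "32 0 0 21.5 0 0 0" --pt "5 0 0 0 0 0 0" --pt "5 0 0 0 0 0 0" --pt "5 0 0 0 0 0 0" --pt "5 0 0 0 0 0 0" --pt "5 0 0 0 0 0 0"

```text
time_s: 16.05
tcp_pos: [0.5771, -0.1007, 0.0987]
ee_rot: [[0.986, -0.168, 0.002], [-0.168, -0.986, -0.001], [0.002, 0.001, -1.0]]
wrist_force: [-0.9, -3.8, 4.0]
gripper_width: 0.111
gripper_force: 30.8
```

```bash
python3 st.py
```

```text
t 16.05 j6 74.3 tcp [ 0.5771 -0.1007  0.0987] yaw 2.9727 F_tool [-0.2  3.9 -4. ] M [-1.01   0.521  0.231] w 9.6 g 30.75441950932145
```

Emit:
arm_command --pt "5 0 0 0.5 0 0 0.1" --pt "5 0 0 0.5 0 0 0.1" --pt "5 0 0 0.5 0 0 0.1" --pt "5 0 0 0.5 0 0 0.1"

```text
time_s: 16.45
tcp_pos: [0.5771, -0.1009, 0.0968]
ee_rot: [[0.84, -0.542, 0.002], [-0.542, -0.84, -0.001], [0.002, 0.0, -1.0]]
wrist_force: [-1.4, -4.3, 6.1]
gripper_width: 0.113
gripper_force: 31.2
```

```bash
python3 st.py
```

```text
t 16.45 j6 51.1 tcp [ 0.5771 -0.1009  0.0968] yaw 2.5689 F_tool [ 1.1  4.4 -6.1] M [-1.232  0.623  0.372] w 9.8 g 31.192075554281473
```

Emit:
arm_command --pt "32 0 0 0 0 0 0" --pt "32 0 0 0 0 0 0" --pt "32 0 0 -22 0 0 0" --pt "32 0 0 -22.5 0 0 0.137" --pt "32 -36.8 3.8 0 0 0 0" --pt "32 -36.8 3.8 0 0 0 0" --pt "32 -36.8 3.8 0 0 0 0" --pt "32 -36.7 3.7 0 0 0 0"

```text
time_s: 17.25
tcp_pos: [0.4531, -0.0153, 0.1391]
ee_rot: [[0.76, -0.65, -0.001], [-0.65, -0.76, 0.0], [-0.001, 0.0, -1.0]]
wrist_force: [0.4, 1.4, -1.0]
gripper_width: 0.366
gripper_force: 0.0
```

Emit:
arm_command --pt "32 0 0 21 0 0 0" --pt "32 0 0 21.5 0 0 0" --pt "5 0 0 0 0 0 0" --pt "5 0 0 0 0 0 0" --pt "5 0 0 0 0 0 0" --pt "5 0 0 0 0 0 0" --pt "5 0 0 0 0 0 0"

```text
time_s: 17.95
tcp_pos: [0.4555, -0.0161, 0.0983]
ee_rot: [[0.76, -0.649, 0.002], [-0.649, -0.76, 0.0], [0.001, -0.001, -1.0]]
wrist_force: [-1.3, -0.3, 6.0]
gripper_width: 0.113
gripper_force: 36.5
```

```bash
python3 st.py
```

```text
t 17.95 j6 31.0 tcp [ 0.4555 -0.0161  0.0983] yaw 2.4349 F_tool [-0.8  1.1 -6. ] M [0.006 0.739 0.095] w 9.8 g 36.471630334854126
```

Emit:
arm_command --pt "5 0 0 0.5 0 0 0.1" --pt "5 0 0 0.5 0 0 0.1" --pt "5 0 0 0.5 0 0 0.1" --pt "5 0 0 0.5 0 0 0.1"

```text
time_s: 18.35
tcp_pos: [0.4557, -0.0159, 0.0965]
ee_rot: [[0.445, -0.896, 0.002], [-0.896, -0.445, 0.0], [0.001, -0.002, -1.0]]
wrist_force: [-2.2, 1.4, 5.5]
gripper_width: 0.114
gripper_force: 36.6
```

```bash
python3 st.py
```

```text
t 18.35 j6 7.8 tcp [ 0.4557 -0.0159  0.0965] yaw 2.0319 F_tool [-2.3  1.3 -5.5] M [0.248 0.798 0.327] w 9.9 g 36.61073237657547
```

Emit:
arm_command --pt "32 0 0 0 0 0 0" --pt "32 0 0 0 0 0 0" --pt "32 0 0 -22 0 0 0" --pt "32 0 0 -22.5 0 0 -0.1334" --pt "32 0 0 0 0 0 -0.1334" --pt "32 0 0 0 0 0 -0.1334" --pt "32 0 0 0 0 0 -0.1334" --pt "32 0 0 0 0 0 -0.1334"

```text
time_s: 19.15
tcp_pos: [0.4545, -0.0162, 0.1395]
ee_rot: [[0.907, -0.422, -0.001], [-0.422, -0.907, 0.0], [-0.001, 0.0, -1.0]]
wrist_force: [0.7, 0.1, -0.2]
gripper_width: 0.365
gripper_force: 0.0
```

Emit:
arm_command --pt "32 28.2 -20 0 0 0 0" --pt "32 28.2 -20 0 0 0 0" --pt "32 28.2 -20.1 0 0 0 0" --pt "32 0 0 21 0 0 0" --pt "32 0 0 21.5 0 0 0" --pt "5 0 0 0 0 0 0" --pt "5 0 0 0 0 0 0" --pt "5 0 0 0 0 0 0"

```text
time_s: 19.95
tcp_pos: [0.5577, 0.0024, 0.0983]
ee_rot: [[0.905, -0.426, 0.002], [-0.426, -0.905, 0.0], [0.002, -0.001, -1.0]]
wrist_force: [0.1, -0.8, 0.4]
gripper_width: 0.175
gripper_force: 0.0
```

Emit:
arm_command --pt "5 0 0 0 0 0 0" --pt "5 0 0 0 0 0 0"

```text
time_s: 20.15
tcp_pos: [0.5576, 0.0021, 0.0988]
ee_rot: [[0.905, -0.426, 0.002], [-0.426, -0.905, -0.0], [0.002, -0.001, -1.0]]
wrist_force: [-1.2, -1.1, 4.7]
gripper_width: 0.114
gripper_force: 32.5
```

```bash
python3 st.py
```

```text
t 20.15 j6 47.9 tcp [0.5576 0.0021 0.0988] yaw 2.7021 F_tool [-0.6  1.5 -4.7] M [-0.501  0.573  0.023] w 10.0 g 32.45273217558861
```

Emit:
arm_command --pt "5 0 0 0.5 0 0 0.1" --pt "5 0 0 0.5 0 0 0.1" --pt "5 0 0 0.5 0 0 0.1" --pt "5 0 0 0.5 0 0 0.1"

```text
time_s: 20.55
tcp_pos: [0.5578, 0.0023, 0.0968]
ee_rot: [[0.666, -0.746, 0.003], [-0.746, -0.666, -0.0], [0.002, -0.002, -1.0]]
wrist_force: [-1.3, -1.3, 6.6]
gripper_width: 0.115
gripper_force: 32.5
```

```bash
python3 st.py
```

```text
t 20.55 j6 24.8 tcp [0.5578 0.0023 0.0968] yaw 2.2991 F_tool [ 0.1  1.8 -6.6] M [-0.229  0.553  0.26 ] w 10.0 g 32.539304718375206
```

Emit:
arm_command --pt "32 0 0 0 0 0 0" --pt "32 0 0 0 0 0 0" --pt "32 0 0 -22 0 0 0" --pt "32 0 0 -22.5 0 0 -0.114" --pt "32 0 0 0 0 0 -0.114" --pt "32 0 0 0 0 0 -0.114" --pt "32 0 0 0 0 0 -0.114" --pt "32 -8 35.8 0 0 0 0"

```text
time_s: 21.35
tcp_pos: [0.5379, -0.0262, 0.1393]
ee_rot: [[0.929, -0.37, 0.002], [-0.37, -0.929, 0.0], [0.001, -0.001, -1.0]]
wrist_force: [0.2, -1.8, 0.2]
gripper_width: 0.37
gripper_force: 0.0
```

Emit:
arm_command --pt "32 -8 35.8 0 0 0 0" --pt "32 -8 35.8 0 0 0 0" --pt "32 -8.1 35.9 0 0 0 0" --pt "32 0 0 21 0 0 0" --pt "32 0 0 21.5 0 0 0" --pt "5 0 0 0 0 0 0" --pt "5 0 0 0 0 0 0" --pt "5 0 0 0 0 0 0"

```text
time_s: 22.15
tcp_pos: [0.4744, -0.1183, 0.0979]
ee_rot: [[0.927, -0.374, 0.002], [-0.374, -0.927, -0.0], [0.002, -0.001, -1.0]]
wrist_force: [0.1, -0.5, -0.0]
gripper_width: 0.177
gripper_force: 0.8
```

Emit:
arm_command --pt "5 0 0 0 0 0 0" --pt "5 0 0 0 0 0 0"

```text
time_s: 22.35
tcp_pos: [0.4741, -0.1189, 0.0985]
ee_rot: [[0.928, -0.374, 0.002], [-0.374, -0.928, -0.001], [0.002, 0.0, -1.0]]
wrist_force: [-1.4, -3.0, 6.3]
gripper_width: 0.112
gripper_force: 45.2
```

```bash
python3 st.py
```

```text
t 22.35 j6 62.9 tcp [ 0.4741 -0.1189  0.0985] yaw 2.7585 F_tool [-0.2  3.3 -6.3] M [-0.914  0.663  0.005] w 9.7 g 45.2124260365963
```

Emit:
arm_command --pt "5 0 0 0.5 0 0 0.1" --pt "5 0 0 0.5 0 0 0.1" --pt "5 0 0 0.5 0 0 0.1" --pt "5 0 0 0.5 0 0 0.1"

```text
time_s: 22.75
tcp_pos: [0.4742, -0.1189, 0.0966]
ee_rot: [[0.707, -0.708, 0.002], [-0.708, -0.707, -0.001], [0.002, -0.0, -1.0]]
wrist_force: [-2.4, -2.9, 6.1]
gripper_width: 0.112
gripper_force: 45.1
```

```bash
python3 st.py
```

```text
t 22.75 j6 39.8 tcp [ 0.4742 -0.1189  0.0966] yaw 2.3555 F_tool [ 0.4  3.8 -6.1] M [-0.835  0.669  0.272] w 9.7 g 45.11812537908554
```

Every screw is at 0.9 rad. I'll continue in small steps on screw 3, watching the torque.

Emit:
arm_command --pt "5 0 0 0.25 0 0 0.05"

```text
time_s: 22.85
tcp_pos: [0.4742, -0.1189, 0.0963]
ee_rot: [[0.671, -0.741, 0.002], [-0.741, -0.671, -0.001], [0.002, -0.0, -1.0]]
wrist_force: [-1.5, -2.6, 6.7]
gripper_width: 0.109
gripper_force: 45.1
```

```bash
python3 st.py
```

```text
t 22.85 j6 37.0 tcp [ 0.4742 -0.1189  0.0963] yaw 2.3067 F_tool [ 0.9  2.8 -6.7] M [-0.812  0.823  0.279] w 9.4 g 45.12740671634674
```

Emit:
arm_command --pt "5 0 0 0.25 0 0 0.05"

```text
time_s: 22.95
tcp_pos: [0.4741, -0.1189, 0.0961]
ee_rot: [[0.634, -0.773, 0.002], [-0.773, -0.634, -0.001], [0.002, -0.0, -1.0]]
wrist_force: [-2.1, -2.1, 6.5]
gripper_width: 0.109
gripper_force: 45.1
```

```bash
python3 st.py
```

```text
t 22.95 j6 34.2 tcp [ 0.4741 -0.1189  0.0961] yaw 2.2575 F_tool [ 0.3  3.  -6.5] M [-0.804  0.838  0.278] w 9.4 g 45.13531342148781
```

Emit:
arm_command --pt "5 0 0 0.25 0 0 0.05"

```text
time_s: 23.05
tcp_pos: [0.4741, -0.1189, 0.0959]
ee_rot: [[0.595, -0.804, 0.001], [-0.804, -0.595, -0.001], [0.002, -0.0, -1.0]]
wrist_force: [-2.6, -2.8, 7.7]
gripper_width: 0.111
gripper_force: 45.1
```

```bash
python3 st.py
```

```text
t 23.05 j6 31.4 tcp [ 0.4741 -0.1189  0.0959] yaw 2.2076 F_tool [ 0.7  3.7 -7.7] M [-0.778  0.811  0.311] w 9.7 g 45.1454271376133
```

Emit:
arm_command --pt "5 0 0 0.25 0 0 0.05"

```text
time_s: 23.15
tcp_pos: [0.4741, -0.1189, 0.0957]
ee_rot: [[0.554, -0.833, 0.001], [-0.833, -0.554, -0.001], [0.002, -0.001, -1.0]]
wrist_force: [-1.3, -2.1, 7.5]
gripper_width: 0.114
gripper_force: 45.2
```

```bash
python3 st.py
```

```text
t 23.15 j6 28.5 tcp [ 0.4741 -0.1189  0.0957] yaw 2.1577 F_tool [ 1.   2.2 -7.5] M [-0.72   0.873  0.288] w 9.9 g 45.152969509363174
```

Emit:
arm_command --pt "32 0 0 0 0 0 0" --pt "32 0 0 0 0 0 0" --pt "32 0 0 -22 0 0 0" --pt "32 0 0 -23.5 0 0 -0.144" --pt "32 -8.6 -35.7 0 0 0 0" --pt "32 -8.6 -35.7 0 0 0 0" --pt "32 -8.6 -35.7 0 0 0 0" --pt "32 -8.6 -35.7 0 0 0 0"

```text
time_s: 23.95
tcp_pos: [0.5577, 0.004, 0.14]
ee_rot: [[0.667, -0.745, 0.001], [-0.745, -0.667, 0.001], [0.0, -0.001, -1.0]]
wrist_force: [0.5, 0.1, 0.6]
gripper_width: 0.37
gripper_force: 0.0
```

Emit:
arm_command --pt "32 0 0 22 0 0 0" --pt "32 0 0 22.5 0 0 0" --pt "5 0 0 0 0 0 0" --pt "5 0 0 0 0 0 0" --pt "5 0 0 0 0 0 0" --pt "5 0 0 0 0 0 0" --pt "5 0 0 0 0 0 0"

```text
time_s: 24.65
tcp_pos: [0.5578, 0.0023, 0.0969]
ee_rot: [[0.668, -0.744, 0.003], [-0.744, -0.668, 0.0], [0.002, -0.002, -1.0]]
wrist_force: [-2.1, 0.1, 6.5]
gripper_width: 0.117
gripper_force: 31.9
```

```bash
python3 st.py
```

```text
t 24.65 j6 25.0 tcp [0.5578 0.0023 0.0969] yaw 2.3021 F_tool [-1.5  1.5 -6.5] M [-0.111  0.509  0.137] w 10.1 g 31.893554627895355
```

Emit:
arm_command --pt "5 0 0 0.25 0 0 0.05"

```text
time_s: 24.75
tcp_pos: [0.5579, 0.0023, 0.0968]
ee_rot: [[0.63, -0.777, 0.003], [-0.777, -0.63, -0.0], [0.002, -0.002, -1.0]]
wrist_force: [-1.5, -0.6, 7.8]
gripper_width: 0.112
gripper_force: 32.2
```

```bash
python3 st.py
```

```text
t 24.75 j6 22.1 tcp [0.5579 0.0023 0.0968] yaw 2.2517 F_tool [-0.4  1.5 -7.8] M [-0.034  0.626  0.316] w 9.7 g 32.17196837067604
```

Emit:
arm_command --pt "5 0 0 0.25 0 0 0.05"

```text
time_s: 24.85
tcp_pos: [0.5579, 0.0023, 0.0965]
ee_rot: [[0.589, -0.808, 0.003], [-0.808, -0.589, -0.0], [0.002, -0.002, -1.0]]
wrist_force: [-1.3, -0.5, 6.5]
gripper_width: 0.114
gripper_force: 32.2
```

```bash
python3 st.py
```

```text
t 24.85 j6 19.1 tcp [0.5579 0.0023 0.0965] yaw 2.201 F_tool [-0.3  1.3 -6.5] M [-0.06   0.557  0.369] w 9.9 g 32.195943519473076
```

Emit:
arm_command --pt "5 0 0 0.25 0 0 0.05"

```text
time_s: 24.95
tcp_pos: [0.558, 0.0024, 0.0963]
ee_rot: [[0.548, -0.836, 0.003], [-0.836, -0.548, -0.0], [0.002, -0.003, -1.0]]
wrist_force: [-0.7, 0.2, 6.6]
gripper_width: 0.115
gripper_force: 32.2
```

```bash
python3 st.py
```

```text
t 24.95 j6 16.3 tcp [0.558  0.0024 0.0963] yaw 2.1511 F_tool [-0.6  0.4 -6.6] M [-0.022  0.627  0.335] w 10.0 g 32.22262278199196
```

Emit:
arm_command --pt "5 0 0 0.25 0 0 0.05"

```text
time_s: 25.05
tcp_pos: [0.558, 0.0024, 0.0961]
ee_rot: [[0.506, -0.863, 0.003], [-0.863, -0.506, 0.0], [0.002, -0.003, -1.0]]
wrist_force: [-1.5, 0.2, 6.7]
gripper_width: 0.114
gripper_force: 32.3
```

```bash
python3 st.py
```

```text
t 25.05 j6 13.4 tcp [0.558  0.0024 0.0961] yaw 2.1012 F_tool [-0.9  1.2 -6.7] M [0.033 0.544 0.318] w 9.9 g 32.25075736641884
```

Emit:
arm_command --pt "32 0 0 0 0 0 0" --pt "32 0 0 0 0 0 0" --pt "32 0 0 -22 0 0 0" --pt "32 0 0 -23.5 0 0 -0.1175" --pt "32 0 0 0 0 0 -0.1175" --pt "32 0 0 0 0 0 -0.1175" --pt "32 0 0 0 0 0 -0.1175" --pt "32 23.9 25.3 0 0 0 0"

```text
time_s: 25.85
tcp_pos: [0.5628, -0.03, 0.1394]
ee_rot: [[0.845, -0.535, -0.001], [-0.535, -0.845, 0.001], [-0.001, -0.0, -1.0]]
wrist_force: [0.7, -0.0, -0.1]
gripper_width: 0.367
gripper_force: 0.0
```

Emit:
arm_command --pt "32 23.9 25.3 0 0 0 0" --pt "32 23.8 25.2 0 0 0 0" --pt "32 0 0 22 0 0 0" --pt "32 0 0 22.5 0 0 0" --pt "5 0 0 0 0 0 0" --pt "5 0 0 0 0 0 0" --pt "5 0 0 0 0 0 0" --pt "5 0 0 0 0 0 0"

```text
time_s: 26.65
tcp_pos: [0.5765, -0.1005, 0.0966]
ee_rot: [[0.842, -0.539, 0.001], [-0.539, -0.842, -0.001], [0.001, 0.001, -1.0]]
wrist_force: [-0.4, -3.6, 1.3]
gripper_width: 0.113
gripper_force: 31.2
```

Emit:
arm_command --pt "5 0 0 0 0 0 0"

```text
time_s: 26.75
tcp_pos: [0.5766, -0.1005, 0.0966]
ee_rot: [[0.843, -0.539, 0.001], [-0.539, -0.843, -0.001], [0.002, 0.0, -1.0]]
wrist_force: [-2.6, -2.9, 5.6]
gripper_width: 0.115
gripper_force: 31.3
```

```bash
python3 st.py
```

```text
t 26.75 j6 51.4 tcp [ 0.5766 -0.1005  0.0966] yaw 2.5729 F_tool [-0.6  3.8 -5.6] M [-1.06   0.788  0.303] w 10.0 g 31.306503675878048
```

Emit:
arm_command --pt "5 0 0 0.25 0 0 0.05"

```text
time_s: 26.85
tcp_pos: [0.5765, -0.1005, 0.0963]
ee_rot: [[0.814, -0.581, 0.001], [-0.581, -0.814, -0.001], [0.002, 0.0, -1.0]]
wrist_force: [-2.9, -2.7, 5.1]
gripper_width: 0.113
gripper_force: 31.4
```

```bash
python3 st.py
```

```text
t 26.85 j6 48.4 tcp [ 0.5765 -0.1005  0.0963] yaw 2.5216 F_tool [-0.8  3.9 -5.1] M [-0.991  0.775  0.312] w 9.8 g 31.394656486809254
```

Emit:
arm_command --pt "5 0 0 0.25 0 0 0.05"

```text
time_s: 26.95
tcp_pos: [0.5766, -0.1005, 0.0961]
ee_rot: [[0.783, -0.622, 0.001], [-0.622, -0.783, -0.001], [0.002, 0.0, -1.0]]
wrist_force: [-1.8, -2.9, 5.2]
gripper_width: 0.113
gripper_force: 31.5
```

```bash
python3 st.py
```

```text
t 26.95 j6 45.5 tcp [ 0.5766 -0.1005  0.0961] yaw 2.4709 F_tool [ 0.4  3.4 -5.2] M [-0.942  0.784  0.253] w 9.9 g 31.45205620676279
```

Emit:
arm_command --pt "5 0 0 0.25 0 0 0.05"

```text
time_s: 27.05
tcp_pos: [0.5766, -0.1006, 0.0959]
ee_rot: [[0.751, -0.66, 0.001], [-0.66, -0.751, -0.001], [0.002, 0.0, -1.0]]
wrist_force: [-2.3, -3.3, 5.5]
gripper_width: 0.117
gripper_force: 31.5
```

```bash
python3 st.py
```

```text
t 27.05 j6 42.7 tcp [ 0.5766 -0.1006  0.0959] yaw 2.4209 F_tool [ 0.4  4.  -5.5] M [-1.003  0.823  0.229] w 10.2 g 31.5197379514575
```

Emit:
arm_command --pt "5 0 0 0.25 0 0 0.05"

```text
time_s: 27.15
tcp_pos: [0.5766, -0.1006, 0.0957]
ee_rot: [[0.717, -0.697, 0.001], [-0.697, -0.717, -0.001], [0.002, -0.0, -1.0]]
wrist_force: [-1.5, -3.2, 5.2]
gripper_width: 0.116
gripper_force: 31.6
```

```bash
python3 st.py
```

```text
t 27.15 j6 39.8 tcp [ 0.5766 -0.1006  0.0957] yaw 2.371 F_tool [ 1.2  3.3 -5.2] M [-0.957  0.88   0.271] w 10.1 g 31.62515066564083
```

Emit:
arm_command --pt "32 0 0 0 0 0 0" --pt "32 0 0 0 0 0 0" --pt "32 0 0 -22 0 0 0" --pt "32 0 0 -23.5 0 0 0.1123" --pt "32 0 0 0 0 0 0.1123" --pt "32 0 0 0 0 0 0.1124" --pt "32 -32.4 17.8 0 0 0 0" --pt "32 -32.4 17.8 0 0 0 0"

```text
time_s: 27.95
tcp_pos: [0.5147, -0.0575, 0.1387]
ee_rot: [[0.446, -0.895, -0.001], [-0.895, -0.446, 0.001], [-0.001, 0.001, -1.0]]
wrist_force: [0.4, 1.5, -0.5]
gripper_width: 0.367
gripper_force: 0.0
```

Emit:
arm_command --pt "32 -32.4 17.8 0 0 0 0" --pt "32 -32.5 17.6 0 0 0 0" --pt "32 0 0 22 0 0 0" --pt "32 0 0 22.5 0 0 0" --pt "5 0 0 0 0 0 0" --pt "5 0 0 0 0 0 0" --pt "5 0 0 0 0 0 0" --pt "5 0 0 0 0 0 0"

```text
time_s: 28.75
tcp_pos: [0.4557, -0.0158, 0.0964]
ee_rot: [[0.448, -0.894, 0.002], [-0.894, -0.448, 0.0], [0.001, -0.002, -1.0]]
wrist_force: [-2.1, 0.3, 3.4]
gripper_width: 0.109
gripper_force: 34.4
```

Emit:
arm_command --pt "5 0 0 0 0 0 0"

```text
time_s: 28.85
tcp_pos: [0.4557, -0.0158, 0.0964]
ee_rot: [[0.448, -0.894, 0.002], [-0.894, -0.448, 0.0], [0.001, -0.002, -1.0]]
wrist_force: [-0.3, -0.2, 5.5]
gripper_width: 0.112
gripper_force: 34.5
```

```bash
python3 st.py
```

```text
t 28.85 j6 8.0 tcp [ 0.4557 -0.0158  0.0964] yaw 2.0352 F_tool [ 0.   0.3 -5.5] M [0.01  0.58  0.223] w 9.8 g 34.49685417115688
```

Emit:
arm_command --pt "5 0 0 0.25 0 0 0.05"

```text
time_s: 28.95
tcp_pos: [0.4557, -0.0158, 0.0962]
ee_rot: [[0.402, -0.916, 0.002], [-0.916, -0.402, 0.0], [0.001, -0.002, -1.0]]
wrist_force: [-2.4, -0.2, 7.5]
gripper_width: 0.115
gripper_force: 34.8
```

```bash
python3 st.py
```

```text
t 28.95 j6 5.1 tcp [ 0.4557 -0.0158  0.0962] yaw 1.9845 F_tool [-0.8  2.3 -7.5] M [0.122 0.645 0.33 ] w 10.0 g 34.81080561876297
```

Emit:
arm_command --pt "5 0 0 0.25 0 0 0.05"

```text
time_s: 29.05
tcp_pos: [0.4557, -0.0157, 0.096]
ee_rot: [[0.355, -0.935, 0.002], [-0.935, -0.355, 0.0], [0.001, -0.002, -1.0]]
wrist_force: [-2.3, 1.4, 6.0]
gripper_width: 0.114
gripper_force: 34.9
```

```bash
python3 st.py
```

```text
t 29.05 j6 2.2 tcp [ 0.4557 -0.0157  0.096 ] yaw 1.9339 F_tool [-2.2  1.6 -6. ] M [0.157 0.686 0.267] w 9.9 g 34.87295128405094
```

Emit:
arm_command --pt "5 0 0 0.25 0 0 0.05"

```text
time_s: 29.15
tcp_pos: [0.4558, -0.0157, 0.0957]
ee_rot: [[0.308, -0.951, 0.002], [-0.951, -0.308, 0.0], [0.001, -0.002, -1.0]]
wrist_force: [-2.9, -0.3, 6.7]
gripper_width: 0.114
gripper_force: 34.9
```

```bash
python3 st.py
```

```text
t 29.15 j6 -0.7 tcp [ 0.4558 -0.0157  0.0957] yaw 1.884 F_tool [-0.6  2.8 -6.7] M [0.106 0.613 0.32 ] w 9.9 g 34.90558907389641
```

Emit:
arm_command --pt "5 0 0 0.25 0 0 0.05"

```text
time_s: 29.25
tcp_pos: [0.4558, -0.0157, 0.0955]
ee_rot: [[0.26, -0.966, 0.002], [-0.966, -0.26, 0.0], [0.001, -0.002, -1.0]]
wrist_force: [-1.0, 0.5, 6.8]
gripper_width: 0.112
gripper_force: 34.9
```

```bash
python3 st.py
```

```text
t 29.25 j6 -3.5 tcp [ 0.4558 -0.0157  0.0955] yaw 1.834 F_tool [-0.7  0.8 -6.8] M [0.169 0.657 0.33 ] w 9.7 g 34.93473172187805
```

Emit:
arm_command --pt "5 0 0 0.25 0 0 0.05"

```text
time_s: 29.35
tcp_pos: [0.4558, -0.0157, 0.0953]
ee_rot: [[0.212, -0.977, 0.003], [-0.977, -0.212, 0.0], [0.0, -0.003, -1.0]]
wrist_force: [-2.3, 1.8, 6.9]
gripper_width: 0.117
gripper_force: 35.0
```

```bash
python3 st.py
```

```text
t 29.35 j6 -6.4 tcp [ 0.4558 -0.0157  0.0953] yaw 1.7841 F_tool [-2.3  1.9 -6.9] M [0.154 0.687 0.347] w 10.2 g 34.964543133974075
```

Emit:
arm_command --pt "32 0 0 0 0 0 0" --pt "32 0 0 0 0 0 0" --pt "32 0 0 -22 0 0 0" --pt "32 0 0 -23.7 0 0 -0.1467" --pt "32 0 0 0 0 0 -0.1467" --pt "32 0 0 0 0 0 -0.1467" --pt "32 0 0 0 0 0 -0.1469" --pt "32 36.5 -6 0 0 0 0"

```text
time_s: 30.15
tcp_pos: [0.4823, -0.0362, 0.1394]
ee_rot: [[0.721, -0.693, -0.003], [-0.693, -0.721, 0.001], [-0.003, 0.001, -1.0]]
wrist_force: [1.0, -0.4, 1.4]
gripper_width: 0.37
gripper_force: 0.0
```

Emit:
arm_command --pt "32 36.5 -6 0 0 0 0" --pt "32 36.5 -6 0 0 0 0" --pt "32 36.4 -6.2 0 0 0 0" --pt "32 0 0 22 0 0 0" --pt "32 0 0 23.5 0 0 0" --pt "5 0 0 0 0 0 0" --pt "5 0 0 0 0 0 0" --pt "5 0 0 0 0 0 0"

```text
time_s: 30.95
tcp_pos: [0.5771, -0.0999, 0.0953]
ee_rot: [[0.718, -0.696, 0.002], [-0.696, -0.718, -0.0], [0.002, -0.001, -1.0]]
wrist_force: [-1.5, -2.5, -0.3]
gripper_width: 0.179
gripper_force: 1.3
```

Emit:
arm_command --pt "5 0 0 0 0 0 0" --pt "5 0 0 0 0 0 0"

```text
time_s: 31.15
tcp_pos: [0.5765, -0.1005, 0.0957]
ee_rot: [[0.719, -0.695, 0.001], [-0.695, -0.719, -0.001], [0.002, -0.0, -1.0]]
wrist_force: [-2.7, -2.5, 5.6]
gripper_width: 0.115
gripper_force: 31.9
```

```bash
python3 st.py
```

```text
t 31.15 j6 39.9 tcp [ 0.5765 -0.1005  0.0957] yaw 2.373 F_tool [-0.2  3.7 -5.6] M [-0.8    0.896  0.326] w 10.0 g 31.920484229922295
```

Emit:
arm_command --pt "5 0 0 0.25 0 0 0.05"

```text
time_s: 31.25
tcp_pos: [0.5765, -0.1005, 0.0955]
ee_rot: [[0.682, -0.731, 0.001], [-0.731, -0.682, -0.001], [0.002, -0.0, -1.0]]
wrist_force: [-2.8, -2.1, 6.5]
gripper_width: 0.114
gripper_force: 32.2
```

```bash
python3 st.py
```

```text
t 31.25 j6 37.0 tcp [ 0.5765 -0.1005  0.0955] yaw 2.3218 F_tool [-0.3  3.5 -6.5] M [-0.775  0.973  0.384] w 9.9 g 32.23077356815338
```

Emit:
arm_command --pt "5 0 0 0.25 0 0 0.05"

```text
time_s: 31.35
tcp_pos: [0.5765, -0.1004, 0.0952]
ee_rot: [[0.644, -0.765, 0.001], [-0.765, -0.644, -0.001], [0.002, -0.0, -1.0]]
wrist_force: [-3.2, -3.1, 7.4]
gripper_width: 0.119
gripper_force: 32.3
```

```bash
python3 st.py
```

```text
t 31.35 j6 34.1 tcp [ 0.5765 -0.1004  0.0952] yaw 2.2711 F_tool [ 0.3  4.5 -7.4] M [-0.757  0.986  0.352] w 10.3 g 32.26295627653599
```

Emit:
arm_command --pt "32 0 0 0 0 0 0" --pt "32 0 0 0 0 0 0" --pt "32 0 0 -22 0 0 0" --pt "32 0 0 -24 0 0 0.114" --pt "32 -13.8 31.9 0 0 0 0" --pt "32 -13.8 31.9 0 0 0 0" --pt "32 -13.9 32 0 0 0 0" --pt "32 0 0 22 0 0 0"

```text
time_s: 32.15
tcp_pos: [0.4713, -0.1187, 0.1195]
ee_rot: [[0.553, -0.833, 0.004], [-0.833, -0.553, 0.001], [0.001, -0.004, -1.0]]
wrist_force: [0.5, -0.7, -0.2]
gripper_width: 0.368
gripper_force: 0.0
```

Emit:
arm_command --pt "32 0 0 23.5 0 0 0" --pt "5 0 0 0 0 0 0" --pt "5 0 0 0 0 0 0" --pt "5 0 0 0 0 0 0" --pt "5 0 0 0 0 0 0" --pt "5 0 0 0 0 0 0"

```text
time_s: 32.75
tcp_pos: [0.474, -0.1185, 0.0954]
ee_rot: [[0.555, -0.832, 0.001], [-0.832, -0.555, -0.0], [0.001, -0.001, -1.0]]
wrist_force: [-2.3, 0.1, 4.3]
gripper_width: 0.115
gripper_force: 56.4
```

```bash
python3 st.py
```

```text
t 32.75 j6 28.6 tcp [ 0.474  -0.1185  0.0954] yaw 2.1588 F_tool [-1.3  1.9 -4.3] M [0.104 0.792 0.251] w 10.0 g 56.414161019602034
```

Emit:
arm_command --pt "5 0 0 0.25 0 0 0.05"

```text
time_s: 32.85
tcp_pos: [0.4741, -0.1185, 0.0952]
ee_rot: [[0.512, -0.859, 0.001], [-0.859, -0.512, -0.0], [0.001, -0.001, -1.0]]
wrist_force: [-3.1, 0.4, 4.4]
gripper_width: 0.112
gripper_force: 56.4
```

```bash
python3 st.py
```

```text
t 32.85 j6 25.7 tcp [ 0.4741 -0.1185  0.0952] yaw 2.1078 F_tool [-1.9  2.5 -4.4] M [0.093 0.751 0.277] w 9.8 g 56.38053237191343
```

Emit:
arm_command --pt "5 0 0 0.25 0 0 0.05"

```text
time_s: 32.95
tcp_pos: [0.4741, -0.1185, 0.0949]
ee_rot: [[0.467, -0.884, 0.001], [-0.884, -0.467, -0.0], [0.001, -0.001, -1.0]]
wrist_force: [-1.9, 0.5, 4.9]
gripper_width: 0.111
gripper_force: 56.4
```

```bash
python3 st.py
```

```text
t 32.95 j6 22.8 tcp [ 0.4741 -0.1185  0.0949] yaw 2.057 F_tool [-1.3  1.4 -4.9] M [0.114 0.722 0.278] w 9.7 g 56.379094416915905
```

Emit:
arm_command --pt "5 0 0 0.25 0 0 0.05"

```text
time_s: 33.05
tcp_pos: [0.4741, -0.1185, 0.0947]
ee_rot: [[0.422, -0.906, 0.001], [-0.906, -0.422, -0.0], [0.001, -0.001, -1.0]]
wrist_force: [-2.4, 0.5, 5.1]
gripper_width: 0.113
gripper_force: 56.4
```

```bash
python3 st.py
```

```text
t 33.05 j6 19.9 tcp [ 0.4741 -0.1185  0.0947] yaw 2.007 F_tool [-1.5  2.  -5.1] M [0.133 0.762 0.292] w 9.8 g 56.3846991889659
```

Emit:
arm_command --pt "5 0 0 0.2 0 0 0.04"

```text
time_s: 33.15
tcp_pos: [0.4741, -0.1185, 0.0945]
ee_rot: [[0.386, -0.922, 0.001], [-0.922, -0.386, -0.0], [0.001, -0.001, -1.0]]
wrist_force: [-2.6, 0.7, 5.5]
gripper_width: 0.109
gripper_force: 56.4
```

```bash
python3 st.py
```

```text
t 33.15 j6 17.6 tcp [ 0.4741 -0.1185  0.0945] yaw 1.9672 F_tool [-1.7  2.1 -5.5] M [0.155 0.736 0.289] w 9.5 g 56.3760205051949
```

Emit:
arm_command --pt "32 0 0 0 0 0 0" --pt "32 0 0 0 0 0 0" --pt "32 0 0 -22 0 0 0" --pt "32 0 0 -24.4 0 0 -0.134" --pt "32 -15.6 -33.4 0 0 0 0" --pt "32 -15.6 -33.4 0 0 0 0" --pt "32 -15.6 -33.3 0 0 0 0" --pt "32 -15.5 -33.3 0 0 0 0"

```text
time_s: 33.95
tcp_pos: [0.558, 0.004, 0.1401]
ee_rot: [[0.506, -0.863, 0.001], [-0.863, -0.506, 0.0], [0.0, -0.001, -1.0]]
wrist_force: [0.2, -0.2, 0.7]
gripper_width: 0.366
gripper_force: 0.0
```

Emit:
arm_command --pt "32 0 0 22 0 0 0" --pt "32 0 0 23.5 0 0 0" --pt "5 0 0 0 0 0 0" --pt "5 0 0 0 0 0 0" --pt "5 0 0 0 0 0 0" --pt "5 0 0 0 0 0 0" --pt "5 0 0 0 0 0 0"

```text
time_s: 34.65
tcp_pos: [0.5579, 0.0026, 0.0958]
ee_rot: [[0.507, -0.862, 0.003], [-0.862, -0.507, -0.0], [0.001, -0.002, -1.0]]
wrist_force: [-1.4, -0.2, 6.1]
gripper_width: 0.113
gripper_force: 33.1
```

```bash
python3 st.py
```

```text
t 34.65 j6 13.5 tcp [0.5579 0.0026 0.0958] yaw 2.1026 F_tool [-0.5  1.3 -6.1] M [-0.188  0.555  0.293] w 9.8 g 33.07576172053814
```

Emit:
arm_command --pt "5 0 0 0.25 0 0 0.05"

```text
time_s: 34.75
tcp_pos: [0.558, 0.0026, 0.0956]
ee_rot: [[0.462, -0.887, 0.003], [-0.887, -0.462, -0.0], [0.001, -0.002, -1.0]]
wrist_force: [-1.3, -0.1, 6.3]
gripper_width: 0.113
gripper_force: 33.2
```

```bash
python3 st.py
```

```text
t 34.75 j6 10.6 tcp [0.558  0.0026 0.0956] yaw 2.0516 F_tool [-0.5  1.2 -6.3] M [-0.145  0.562  0.26 ] w 9.8 g 33.16411592066288
```

Emit:
arm_command --pt "5 0 0 0.25 0 0 0.05"

```text
time_s: 34.85
tcp_pos: [0.558, 0.0026, 0.0954]
ee_rot: [[0.417, -0.909, 0.003], [-0.909, -0.417, -0.0], [0.001, -0.002, -1.0]]
wrist_force: [-1.9, -0.3, 6.6]
gripper_width: 0.114
gripper_force: 33.3
```

```bash
python3 st.py
```

```text
t 34.85 j6 7.6 tcp [0.558  0.0026 0.0954] yaw 2.0009 F_tool [-0.6  1.8 -6.6] M [-0.208  0.604  0.334] w 10.0 g 33.26940134167671
```

Emit:
arm_command --pt "5 0 0 0.25 0 0 0.05"

```text
time_s: 34.95
tcp_pos: [0.5581, 0.0027, 0.0952]
ee_rot: [[0.371, -0.929, 0.003], [-0.929, -0.371, -0.0], [0.001, -0.003, -1.0]]
wrist_force: [-1.6, -0.2, 7.5]
gripper_width: 0.113
gripper_force: 33.4
```

```bash
python3 st.py
```

```text
t 34.95 j6 4.8 tcp [0.5581 0.0027 0.0952] yaw 1.951 F_tool [-0.4  1.5 -7.5] M [-0.15   0.65   0.326] w 9.9 g 33.411482870578766
```

Emit:
arm_command --pt "5 0 0 0.2 0 0 0.04"

```text
time_s: 35.05
tcp_pos: [0.5582, 0.0027, 0.0951]
ee_rot: [[0.334, -0.943, 0.003], [-0.943, -0.334, -0.0], [0.001, -0.003, -1.0]]
wrist_force: [-1.2, 0.1, 7.3]
gripper_width: 0.114
gripper_force: 33.5
```

```bash
python3 st.py
```

```text
t 35.05 j6 2.5 tcp [0.5582 0.0027 0.0951] yaw 1.9113 F_tool [-0.4  1.1 -7.3] M [-0.128  0.594  0.297] w 9.9 g 33.52012038230896
```

Emit:
arm_command --pt "32 0 0 0 0 0 0" --pt "32 0 0 0 0 0 0" --pt "32 0 0 -22 0 0 0" --pt "32 0 0 -24.4 0 0 0.127" --pt "32 -1.2 34.6 0 0 0 0" --pt "32 -1.2 34.6 0 0 0 0" --pt "32 -1.2 34.6 0 0 0 0" --pt "32 0 0 22 0 0 0"

```text
time_s: 35.85
tcp_pos: [0.452, -0.0164, 0.1191]
ee_rot: [[0.211, -0.977, 0.003], [-0.977, -0.211, 0.002], [-0.001, -0.003, -1.0]]
wrist_force: [1.4, -1.1, 0.2]
gripper_width: 0.362
gripper_force: 0.0
```

Emit:
arm_command --pt "32 0 0 23.7 0 0 0" --pt "5 0 0 0 0 0 0" --pt "5 0 0 0 0 0 0" --pt "5 0 0 0 0 0 0" --pt "5 0 0 0 0 0 0" --pt "5 0 0 0 0 0 0"

```text
time_s: 36.45
tcp_pos: [0.4558, -0.0155, 0.095]
ee_rot: [[0.213, -0.977, 0.002], [-0.977, -0.213, 0.0], [0.0, -0.002, -1.0]]
wrist_force: [-2.0, 0.2, 5.7]
gripper_width: 0.116
gripper_force: 39.5
```

```bash
python3 st.py
```

```text
t 36.45 j6 -6.3 tcp [ 0.4558 -0.0155  0.095 ] yaw 1.7859 F_tool [-0.6  1.9 -5.7] M [0.095 0.61  0.326] w 10.1 g 39.54407751560211
```

Emit:
arm_command --pt "5 0 0 0.25 0 0 0.05"

```text
time_s: 36.55
tcp_pos: [0.4559, -0.0155, 0.0948]
ee_rot: [[0.163, -0.987, 0.002], [-0.987, -0.163, 0.0], [0.0, -0.002, -1.0]]
wrist_force: [-1.8, 0.6, 7.5]
gripper_width: 0.111
gripper_force: 39.7
```

```bash
python3 st.py
```

```text
t 36.55 j6 -9.2 tcp [ 0.4559 -0.0155  0.0948] yaw 1.7349 F_tool [-0.9  1.7 -7.5] M [0.218 0.649 0.293] w 9.7 g 39.70218434929848
```

Emit:
arm_command --pt "5 0 0 0.25 0 0 0.05"

```text
time_s: 36.65
tcp_pos: [0.4559, -0.0155, 0.0947]
ee_rot: [[0.113, -0.994, 0.002], [-0.994, -0.113, 0.0], [0.0, -0.002, -1.0]]
wrist_force: [-2.6, 0.6, 7.2]
gripper_width: 0.112
gripper_force: 40.0
```

```bash
python3 st.py
```

```text
t 36.65 j6 -12.1 tcp [ 0.4559 -0.0155  0.0947] yaw 1.6843 F_tool [-0.9  2.5 -7.2] M [0.216 0.789 0.33 ] w 9.8 g 39.95226055383682
```

Emit:
arm_command --pt "5 0 0 0.25 0 0 0.05"

```text
time_s: 36.75
tcp_pos: [0.456, -0.0155, 0.0946]
ee_rot: [[0.064, -0.998, 0.002], [-0.998, -0.064, -0.0], [0.0, -0.002, -1.0]]
wrist_force: [-3.1, 1.1, 9.0]
gripper_width: 0.111
gripper_force: 40.4
```

```bash
python3 st.py
```

```text
t 36.75 j6 -15.0 tcp [ 0.456  -0.0155  0.0946] yaw 1.6346 F_tool [-1.3  3.  -9. ] M [0.244 0.968 0.423] w 9.7 g 40.36731541156769
```

Emit:
arm_command --pt "5 0 0 0.2 0 0 0.04"

```text
time_s: 36.85
tcp_pos: [0.456, -0.0155, 0.0946]
ee_rot: [[0.024, -1.0, 0.003], [-1.0, -0.024, -0.0], [0.0, -0.003, -1.0]]
wrist_force: [-3.1, 1.2, 10.9]
gripper_width: 0.116
gripper_force: 40.7
```

```bash
python3 st.py
```

```text
t 36.85 j6 -17.3 tcp [ 0.456  -0.0155  0.0946] yaw 1.5952 F_tool [ -1.2   3.1 -10.9] M [0.333 0.983 0.426] w 10.1 g 40.74530303478241
```

Screw 4 reached about 0.43 N m and the z descent stopped, so its corner is on the seat. Next is screw 2, diagonally opposite.

Emit:
arm_command --pt "32 0 0 0 0 0 0" --pt "32 0 0 0 0 0 0" --pt "32 0 0 -22 0 0 0" --pt "32 0 0 -24.7 0 0 -0.1354" --pt "32 0 0 0 0 0 -0.1354" --pt "32 0 0 0 0 0 -0.1354" --pt "32 0 0 0 0 0 -0.1354" --pt "32 0 0 0 0 0 -0.1354"

```text
time_s: 37.65
tcp_pos: [0.4547, -0.0157, 0.1395]
ee_rot: [[0.648, -0.761, -0.0], [-0.761, -0.648, 0.0], [-0.0, -0.0, -1.0]]
wrist_force: [0.3, 0.6, 0.3]
gripper_width: 0.369
gripper_force: 0.0
```

Emit:
arm_command --pt "32 35.7 -9.6 0 0 0 0" --pt "32 35.7 -9.6 0 0 0 0" --pt "32 35.6 -9.6 0 0 0 0" --pt "32 35.6 -9.7 0 0 0 0" --pt "32 0 0 22 0 0 0" --pt "32 0 0 24 0 0 0" --pt "5 0 0 0 0 0 0" --pt "5 0 0 0 0 0 0"

```text
time_s: 38.45
tcp_pos: [0.5762, -0.1, 0.0935]
ee_rot: [[0.645, -0.764, -0.001], [-0.764, -0.645, -0.0], [-0.0, 0.001, -1.0]]
wrist_force: [-0.3, 1.1, 0.7]
gripper_width: 0.264
gripper_force: 0.0
```

Emit:
arm_command --pt "5 0 0 0 0 0 0" --pt "5 0 0 0 0 0 0" --pt "5 0 0 0 0 0 0"

```text
time_s: 38.75
tcp_pos: [0.5764, -0.1003, 0.0952]
ee_rot: [[0.646, -0.763, 0.001], [-0.763, -0.646, -0.001], [0.001, -0.0, -1.0]]
wrist_force: [-3.7, -2.2, 5.7]
gripper_width: 0.118
gripper_force: 31.5
```

```bash
python3 st.py
```

```text
t 38.75 j6 34.2 tcp [ 0.5764 -0.1003  0.0952] yaw 2.273 F_tool [-0.7  4.3 -5.7] M [-0.667  1.001  0.277] w 10.3 g 31.542145237326622
```

Emit:
arm_command --pt "5 0 0 0.25 0 0 0.05"

```text
time_s: 38.85
tcp_pos: [0.5764, -0.1003, 0.095]
ee_rot: [[0.606, -0.795, 0.001], [-0.795, -0.606, -0.001], [0.001, -0.0, -1.0]]
wrist_force: [-3.1, -1.9, 7.2]
gripper_width: 0.116
gripper_force: 32.1
```

```bash
python3 st.py
```

```text
t 38.85 j6 31.2 tcp [ 0.5764 -0.1003  0.095 ] yaw 2.2219 F_tool [-0.3  3.6 -7.2] M [-0.57   1.204  0.334] w 10.1 g 32.131677120923996
```

Emit:
arm_command --pt "5 0 0 0.25 0 0 0.05"

```text
time_s: 38.95
tcp_pos: [0.5764, -0.1003, 0.095]
ee_rot: [[0.565, -0.825, 0.001], [-0.825, -0.565, -0.001], [0.002, -0.0, -1.0]]
wrist_force: [-3.2, -1.3, 8.8]
gripper_width: 0.112
gripper_force: 32.8
```

```bash
python3 st.py
```

```text
t 38.95 j6 28.3 tcp [ 0.5764 -0.1003  0.095 ] yaw 2.1714 F_tool [-0.7  3.4 -8.8] M [-0.515  1.275  0.489] w 9.8 g 32.81198289245367
```

Emit:
arm_command --pt "5 0 0 0.2 0 0 0.04"

```text
time_s: 39.05
tcp_pos: [0.5765, -0.1003, 0.095]
ee_rot: [[0.532, -0.847, 0.001], [-0.847, -0.532, -0.001], [0.002, -0.0, -1.0]]
wrist_force: [-4.2, -1.3, 8.9]
gripper_width: 0.117
gripper_force: 33.4
```

```bash
python3 st.py
```

```text
t 39.05 j6 26.1 tcp [ 0.5765 -0.1003  0.095 ] yaw 2.1319 F_tool [-1.1  4.2 -8.9] M [-0.461  1.314  0.506] w 10.2 g 33.40884067118168
```

Screw 2 is tight at about 0.5 N m, so I'll go on to screw 1 in finer steps.

Emit:
arm_command --pt "32 0 0 0 0 0 0" --pt "32 0 0 0 0 0 0" --pt "32 0 0 -22 0 0 0" --pt "32 0 0 -24.7 0 0 0.11" --pt "32 0 0 0 0 0 0.11" --pt "32 -34.5 -5.5 0 0 0 0" --pt "32 -34.5 -5.5 0 0 0 0" --pt "32 -34.4 -5.4 0 0 0 0"

```text
time_s: 39.85
tcp_pos: [0.557, 0.0043, 0.1396]
ee_rot: [[0.333, -0.943, 0.001], [-0.943, -0.333, 0.001], [-0.001, -0.001, -1.0]]
wrist_force: [-0.4, 0.9, -0.2]
gripper_width: 0.366
gripper_force: 0.0
```

Emit:
arm_command --pt "32 0 0 22 0 0 0" --pt "32 0 0 24.4 0 0 0" --pt "5 0 0 0 0 0 0" --pt "5 0 0 0 0 0 0" --pt "5 0 0 0 0 0 0" --pt "5 0 0 0 0 0 0" --pt "5 0 0 0 0 0 0"

```text
time_s: 40.55
tcp_pos: [0.5579, 0.0029, 0.0948]
ee_rot: [[0.335, -0.942, 0.002], [-0.942, -0.335, 0.0], [0.001, -0.002, -1.0]]
wrist_force: [-2.9, -0.0, 5.0]
gripper_width: 0.113
gripper_force: 40.9
```

```bash
python3 st.py
```

```text
t 40.55 j6 2.6 tcp [0.5579 0.0029 0.0948] yaw 1.9125 F_tool [-1.   2.8 -5. ] M [-0.075  0.742  0.33 ] w 9.9 g 40.892174541950226
```

Emit:
arm_command --pt "5 0 0 0.2 0 0 0.04"

```text
time_s: 40.65
tcp_pos: [0.558, 0.0029, 0.0947]
ee_rot: [[0.296, -0.955, 0.002], [-0.955, -0.296, -0.0], [0.001, -0.002, -1.0]]
wrist_force: [-2.5, -0.6, 7.3]
gripper_width: 0.112
gripper_force: 41.2
```

```bash
python3 st.py
```

```text
t 40.65 j6 0.2 tcp [0.558  0.0029 0.0947] yaw 1.8718 F_tool [-0.2  2.6 -7.3] M [0.05  0.873 0.353] w 9.7 g 41.18767395615578
```

Emit:
arm_command --pt "5 0 0 0.1 0 0 0.03"

```text
time_s: 40.75
tcp_pos: [0.558, 0.0029, 0.0947]
ee_rot: [[0.268, -0.964, 0.003], [-0.964, -0.268, -0.0], [0.001, -0.002, -1.0]]
wrist_force: [-2.5, 0.5, 7.5]
gripper_width: 0.114
gripper_force: 41.4
```

```bash
python3 st.py
```

```text
t 40.75 j6 -1.5 tcp [0.558  0.0029 0.0947] yaw 1.8417 F_tool [-1.2  2.3 -7.5] M [0.061 0.908 0.343] w 9.9 g 41.35885700583458
```

Emit:
arm_command --pt "5 0 0 0.1 0 0 0.02"

```text
time_s: 40.85
tcp_pos: [0.558, 0.0029, 0.0947]
ee_rot: [[0.249, -0.969, 0.003], [-0.969, -0.249, -0.0], [0.001, -0.002, -1.0]]
wrist_force: [-2.7, 0.4, 7.6]
gripper_width: 0.117
gripper_force: 41.5
```

```bash
python3 st.py
```

```text
t 40.85 j6 -2.6 tcp [0.558  0.0029 0.0947] yaw 1.8222 F_tool [-1.1  2.5 -7.6] M [0.027 0.866 0.455] w 10.1 g 41.50394707918167
```

Emit:
arm_command --pt "32 0 0 0 0 0 0" --pt "32 0 0 0 0 0 0" --pt "32 0 0 -22 0 0 0" --pt "32 0 0 -24.9 0 0 -0.146" --pt "32 19.9 31 0 0 0 0" --pt "32 19.9 31 0 0 0 0" --pt "32 19.9 31 0 0 0 0" --pt "32 20 31 0 0 0 0"

```text
time_s: 41.65
tcp_pos: [0.4722, -0.1193, 0.1394]
ee_rot: [[0.386, -0.923, -0.0], [-0.923, -0.386, 0.0], [-0.001, 0.0, -1.0]]
wrist_force: [-0.7, -0.5, 0.2]
gripper_width: 0.369
gripper_force: 0.0
```

Emit:
arm_command --pt "32 0 0 22 0 0 0" --pt "32 0 0 24.4 0 0 0" --pt "5 0 0 0 0 0 0" --pt "5 0 0 0 0 0 0" --pt "5 0 0 0 0 0 0" --pt "5 0 0 0 0 0 0" --pt "5 0 0 0 0 0 0"

```text
time_s: 42.35
tcp_pos: [0.474, -0.1183, 0.0946]
ee_rot: [[0.388, -0.922, 0.001], [-0.922, -0.388, -0.0], [0.001, -0.001, -1.0]]
wrist_force: [-3.6, 0.4, 6.5]
gripper_width: 0.11
gripper_force: 49.0
```

```bash
python3 st.py
```

```text
t 42.35 j6 17.7 tcp [ 0.474  -0.1183  0.0946] yaw 1.969 F_tool [-1.8  3.1 -6.5] M [0.125 0.865 0.261] w 9.5 g 49.02766347076977
```

Emit:
arm_command --pt "5 0 0 0.2 0 0 0.04"

```text
time_s: 42.45
tcp_pos: [0.474, -0.1183, 0.0945]
ee_rot: [[0.35, -0.937, 0.001], [-0.937, -0.35, -0.0], [0.001, -0.001, -1.0]]
wrist_force: [-3.8, 1.1, 7.5]
gripper_width: 0.114
gripper_force: 49.0
```

```bash
python3 st.py
```

```text
t 42.45 j6 15.3 tcp [ 0.474  -0.1183  0.0945] yaw 1.9283 F_tool [-2.3  3.1 -7.5] M [0.204 0.992 0.316] w 9.9 g 49.033615571970586
```

Emit:
arm_command --pt "5 0 0 0.1 0 0 0.03"

```text
time_s: 42.55
tcp_pos: [0.4741, -0.1183, 0.0945]
ee_rot: [[0.322, -0.947, 0.001], [-0.947, -0.322, -0.001], [0.001, -0.001, -1.0]]
wrist_force: [-2.6, 0.5, 8.1]
gripper_width: 0.112
gripper_force: 49.0
```

```bash
python3 st.py
```

```text
t 42.55 j6 13.6 tcp [ 0.4741 -0.1183  0.0945] yaw 1.8982 F_tool [-1.3  2.3 -8.1] M [0.198 1.076 0.405] w 9.7 g 49.023060806212015
```

Emit:
arm_command --pt "5 0 0 0.1 0 0 0.02"

```text
time_s: 42.65
tcp_pos: [0.4741, -0.1183, 0.0945]
ee_rot: [[0.303, -0.953, 0.001], [-0.953, -0.303, -0.001], [0.001, -0.001, -1.0]]
wrist_force: [-3.0, 1.1, 8.1]
gripper_width: 0.114
gripper_force: 49.0
```

```bash
python3 st.py
```

```text
t 42.65 j6 12.5 tcp [ 0.4741 -0.1183  0.0945] yaw 1.8788 F_tool [-1.9  2.5 -8.2] M [0.284 1.061 0.419] w 9.9 g 49.04829182254616
```

All four have now been tightened. I'll recheck screws 4 and 2, since their load may have changed, starting with a look at wing 4.

Emit:
arm_command --pt "32 0 0 0 0 0 0" --pt "32 0 0 0 0 0 0" --pt "32 0 0 -22 0 0 0" --pt "32 0 0 -24.8 0 0 0.1165" --pt "32 0 0 0 0 0 0.1165" --pt "32 -34.7 3.7 0 0 0 0" --pt "32 -34.7 3.7 0 0 0 0" --pt "32 -34.6 3.6 0 0 0 0"

```text
time_s: 43.45
tcp_pos: [0.455, -0.0143, 0.1401]
ee_rot: [[0.072, -0.997, 0.001], [-0.997, -0.072, 0.001], [-0.001, -0.002, -1.0]]
wrist_force: [-0.4, 0.3, -0.7]
gripper_width: 0.365
gripper_force: 0.0
```

Emit:
arm_command --pt "32 0 0 0 0 0 0" --pt "32 0 0 0 0 0 0"

```text
time_s: 43.65
tcp_pos: [0.4553, -0.0147, 0.1401]
ee_rot: [[0.076, -0.997, 0.001], [-0.997, -0.076, 0.0], [-0.0, -0.001, -1.0]]
wrist_force: [-0.4, 0.4, 0.4]
gripper_width: 0.367
gripper_force: 0.0
```

```bash
python3 st.py; python3 -c "
from h import *
im=capture('wrist');cv2.imwrite('pics/w5.png',cv2.resize(im[130:290,180:360,::-1],None,fx=3,fy=3))"
```

```text
t 43.65 j6 -14.4 tcp [ 0.4553 -0.0147  0.1401] yaw 1.6464 F_tool [-0.5  0.4 -0.4] M [-0.041  0.147  0.026] w 31.9 g 0.0
```

View pics/w5.png

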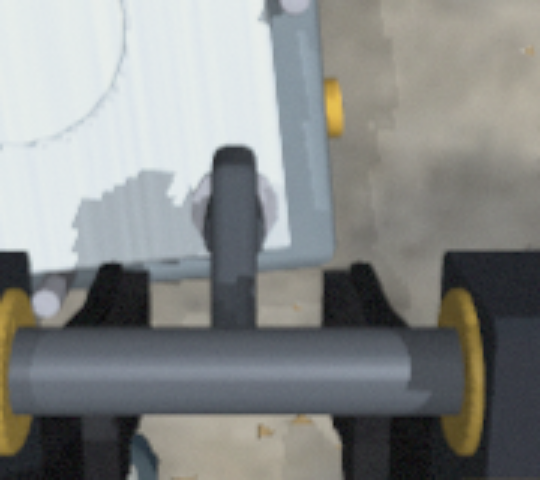

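Wing 4 is parallel to the tool (centre col about 234 in the crop, top and bottom), so its real angle is about 1.645. That means the pads yielded about 0.05 rad. I'll grip it and test the torque.

Emit:
arm_command --pt "32 0 0 22 0 0 0" --pt "32 0 0 24.2 0 0 0" --pt "5 0 0 0 0 0 0" --pt "5 0 0 0 0 0 0" --pt "5 0 0 0 0 0 0" --pt "5 0 0 0 0 0 0" --pt "5 0 0 0 0 0 0"

```text
time_s: 44.4
tcp_pos: [0.456, -0.0156, 0.0949]
ee_rot: [[0.074, -0.997, 0.003], [-0.997, -0.074, 0.0], [0.0, -0.003, -1.0]]
wrist_force: [-0.7, -0.6, 6.1]
gripper_width: 0.114
gripper_force: 33.5
```

```bash
python3 st.py
```

```text
t 44.4 j6 -14.4 tcp [ 0.456  -0.0156  0.0949] yaw 1.6446 F_tool [ 0.6  0.7 -6.1] M [-0.395  0.378 -0.123] w 9.9 g 33.50641205906868
```

Emit:
arm_command --pt "5 0 0 0.1 0 0 0.02"

```text
time_s: 44.5
tcp_pos: [0.456, -0.0156, 0.0949]
ee_rot: [[0.055, -0.999, 0.003], [-0.999, -0.055, -0.0], [0.0, -0.003, -1.0]]
wrist_force: [-2.4, -1.6, 7.0]
gripper_width: 0.112
gripper_force: 33.6
```

```bash
python3 st.py
```

```text
t 44.5 j6 -15.5 tcp [ 0.456  -0.0156  0.0949] yaw 1.6254 F_tool [ 1.5  2.5 -7. ] M [-0.373  0.562  0.297] w 9.7 g 33.63624416291714
```

Emit:
arm_command --pt "5 0 0 0 0 0 0.02"

```text
time_s: 44.6
tcp_pos: [0.456, -0.0156, 0.0949]
ee_rot: [[0.036, -0.999, 0.003], [-0.999, -0.036, -0.0], [0.001, -0.003, -1.0]]
wrist_force: [-1.2, -0.9, 6.8]
gripper_width: 0.114
gripper_force: 34.2
```

```bash
python3 st.py
```

```text
t 44.6 j6 -16.6 tcp [ 0.456  -0.0156  0.0949] yaw 1.6064 F_tool [ 0.9  1.3 -6.8] M [-0.428  0.492  0.463] w 10.0 g 34.15864773094654
```

Screw 4 reads about 0.46, which is about 35 N and fine. Next I'll check screw 2, first for angle alignment from grip moment.

Emit:
arm_command --pt "32 0 0 0 0 0 0" --pt "32 0 0 0 0 0 0" --pt "32 0 0 -22 0 0 0" --pt "32 0 0 -24.3 0 0 -0.1421" --pt "32 0 0 0 0 0 -0.1421" --pt "32 0 0 0 0 0 -0.1421" --pt "32 0 0 0 0 0 -0.1421" --pt "32 34.5 -13 0 0 0 0"

```text
time_s: 45.4
tcp_pos: [0.4825, -0.0356, 0.1396]
ee_rot: [[0.57, -0.821, -0.003], [-0.821, -0.571, 0.001], [-0.002, 0.001, -1.0]]
wrist_force: [1.1, 0.8, 0.0]
gripper_width: 0.37
gripper_force: 0.0
```

Emit:
arm_command --pt "32 34.5 -13 0 0 0 0" --pt "32 34.5 -13 0 0 0 0" --pt "32 34.6 -13 0 0 0 0" --pt "32 0 0 0 0 0 0" --pt "32 0 0 0 0 0 0"

```text
time_s: 45.9
tcp_pos: [0.5755, -0.1001, 0.1385]
ee_rot: [[0.565, -0.825, -0.002], [-0.825, -0.565, 0.0], [-0.002, 0.002, -1.0]]
wrist_force: [-0.4, 1.0, 0.3]
gripper_width: 0.37
gripper_force: 0.0
```

```bash
python3 st.py; python3 -c "
from h import *
im=capture('wrist');cv2.imwrite('pics/w6.png',cv2.resize(im[130:290,180:360,::-1],None,fx=3,fy=3))"
```

```text
t 45.9 j6 28.4 tcp [ 0.5755 -0.1001  0.1385] yaw 2.1712 F_tool [-1.1 -0.2 -0.3] M [-0.003  0.202 -0.034] w 32.2 g 0.0
```

View pics/w6.png

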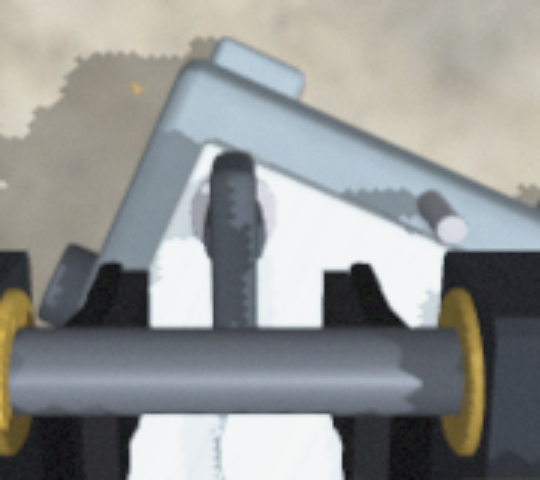

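Wing 2 is aligned with the tool too (centre col about 234). I'll grip it and test with averaged readings.

Emit:
arm_command --pt "32 0 0 22 0 0 0" --pt "32 0 0 24.3 0 0 0" --pt "5 0 0 0 0 0 0" --pt "5 0 0 0 0 0 0" --pt "5 0 0 0 0 0 0" --pt "5 0 0 0 0 0 0" --pt "5 0 0 0 0 0 0"

```text
time_s: 46.65
tcp_pos: [0.5761, -0.1, 0.095]
ee_rot: [[0.567, -0.824, 0.001], [-0.824, -0.567, -0.001], [0.001, -0.001, -1.0]]
wrist_force: [-2.6, -0.5, 5.9]
gripper_width: 0.113
gripper_force: 31.1
```

```bash
cat > av.py <<'E'
from h import *
L=[]
for i in range(5):
    s=sense();L.append([s["moment"][2],s["wrist_force"][2]]);i<4 and capture("wrist")
L=np.array(L);m=L.mean(0);print("t",s["time_s"],"Mz",L[:,0].round(3),"mean",m.round(3),"F run",((m[0]-.31+.005*m[1])/.005).round(1),"grip",round(s["gripper_force"],1))
E
python3 av.py
```

```text
t 46.85 Mz [0.129 0.1   0.147 0.145 0.158] mean [0.136 6.273] F run -28.5 grip 31.1
```

Emit:
arm_command --pt "5 0 0 0 0 0 0.02"

```text
time_s: 46.95
tcp_pos: [0.5762, -0.1001, 0.095]
ee_rot: [[0.551, -0.835, 0.001], [-0.835, -0.551, -0.001], [0.001, -0.0, -1.0]]
wrist_force: [-3.7, 0.1, 6.3]
gripper_width: 0.116
gripper_force: 31.8
```

```bash
python3 av.py
```

```text
t 47.15 Mz [0.417 0.477 0.444 0.377 0.391] mean [0.421 6.292] F run 28.6 grip 31.7
```

Emit:
arm_command --pt "5 0 0 0 0 0 0.01"

```text
time_s: 47.25
tcp_pos: [0.5762, -0.1001, 0.095]
ee_rot: [[0.543, -0.84, 0.001], [-0.84, -0.543, -0.001], [0.001, -0.0, -1.0]]
wrist_force: [-1.6, -0.8, 6.1]
gripper_width: 0.117
gripper_force: 32.3
```

```bash
python3 av.py
```

```text
t 47.45 Mz [0.47  0.487 0.434 0.466 0.466] mean [0.464 6.076] F run 37.0 grip 32.2
```

Emit:
arm_command --pt "32 0 0 0 0 0 0" --pt "32 0 0 0 0 0 0" --pt "32 0 0 -22 0 0 0" --pt "32 0 0 -24.3 0 0 0.1" --pt "32 0 0 0 0 0 0.1" --pt "32 0 0 0 0 0 0.1" --pt "32 -34.8 -3.2 0 0 0 0" --pt "32 -34.8 -3.2 0 0 0 0"

```text
time_s: 48.25
tcp_pos: [0.5632, -0.031, 0.1392]
ee_rot: [[0.266, -0.964, -0.0], [-0.964, -0.266, 0.0], [-0.0, 0.0, -1.0]]
wrist_force: [-0.3, -0.1, -0.0]
gripper_width: 0.368
gripper_force: 0.0
```

Emit:
arm_command --pt "32 -34.8 -3.1 0 0 0 0" --pt "32 0 0 22 0 0 0" --pt "32 0 0 24.4 0 0 0" --pt "5 0 0 0 0 0 0" --pt "5 0 0 0 0 0 0" --pt "5 0 0 0 0 0 0" --pt "5 0 0 0 0 0 0" --pt "5 0 0 0 0 0 0"

```text
time_s: 49.05
tcp_pos: [0.558, 0.0031, 0.0949]
ee_rot: [[0.27, -0.963, 0.003], [-0.963, -0.27, 0.0], [0.001, -0.002, -1.0]]
wrist_force: [-1.6, 0.4, 5.6]
gripper_width: 0.116
gripper_force: 35.2
```

```bash
python3 av.py;python3 st.py
```

```text
t 49.25 Mz [0.193 0.242 0.259 0.215 0.247] mean [0.231 6.002] F run -9.8 grip 35.2
t 49.25 j6 -1.4 tcp [0.5581 0.0031 0.0949] yaw 1.8438 F_tool [-0.3  1.9 -5.9] M [-0.167  0.532  0.247] w 9.9 g 35.210120156407356
```

Emit:
arm_command --pt "5 0 0 0 0 0 0.01"

```text
time_s: 49.35
tcp_pos: [0.558, 0.0031, 0.0949]
ee_rot: [[0.26, -0.966, 0.003], [-0.966, -0.26, -0.0], [0.001, -0.002, -1.0]]
wrist_force: [-1.5, -0.3, 5.7]
gripper_width: 0.115
gripper_force: 35.6
```

```bash
python3 av.py
```

```text
t 49.55 Mz [0.404 0.358 0.361 0.365 0.326] mean [0.363 5.629] F run 16.2 grip 35.5
```

Emit:
arm_command --pt "5 0 0 0 0 0 0.01"

```text
time_s: 49.65
tcp_pos: [0.5581, 0.0031, 0.0949]
ee_rot: [[0.251, -0.968, 0.003], [-0.968, -0.251, -0.0], [0.001, -0.002, -1.0]]
wrist_force: [-2.3, -0.5, 6.4]
gripper_width: 0.116
gripper_force: 36.0
```

```bash
python3 av.py
```

```text
t 49.85 Mz [0.419 0.394 0.432 0.446 0.361] mean [0.41  6.136] F run 26.2 grip 36.0
```

Emit:
arm_command --pt "5 0 0 0 0 0 0.01"

```text
time_s: 49.95
tcp_pos: [0.5581, 0.0031, 0.0949]
ee_rot: [[0.241, -0.97, 0.003], [-0.97, -0.241, -0.0], [0.001, -0.002, -1.0]]
wrist_force: [-2.0, -0.8, 6.1]
gripper_width: 0.115
gripper_force: 36.1
```

```bash
python3 av.py
```

```text
t 50.15 Mz [0.422 0.407 0.473 0.425 0.481] mean [0.442 6.302] F run 32.6 grip 36.1
```

Emit:
arm_command --pt "32 0 0 0 0 0 0" --pt "32 0 0 0 0 0 0" --pt "32 0 0 -22 0 0 0" --pt "32 0 0 -24.4 0 0 -0.085" --pt "32 22 29.5 0 0 0 0" --pt "32 22 29.5 0 0 0 0" --pt "32 22 29.6 0 0 0 0" --pt "32 22.1 29.6 0 0 0 0"

```text
time_s: 50.95
tcp_pos: [0.472, -0.119, 0.1393]
ee_rot: [[0.321, -0.947, -0.001], [-0.947, -0.321, 0.0], [-0.001, 0.001, -1.0]]
wrist_force: [0.6, -0.5, -0.1]
gripper_width: 0.367
gripper_force: 0.0
```

Emit:
arm_command --pt "32 0 0 22 0 0 0" --pt "32 0 0 24.4 0 0 0" --pt "5 0 0 0 0 0 0" --pt "5 0 0 0 0 0 0" --pt "5 0 0 0 0 0 0" --pt "5 0 0 0 0 0 0" --pt "5 0 0 0 0 0 0"

```text
time_s: 51.65
tcp_pos: [0.4739, -0.118, 0.0947]
ee_rot: [[0.322, -0.947, 0.001], [-0.947, -0.322, -0.0], [0.001, -0.001, -1.0]]
wrist_force: [-2.3, 0.8, 5.8]
gripper_width: 0.112
gripper_force: 47.3
```

```bash
python3 av.py;python3 st.py
```

```text
t 51.85 Mz [-0.003  0.078  0.045  0.063  0.058] mean [0.048 5.919] F run -46.4 grip 47.3
t 51.85 j6 13.6 tcp [ 0.4739 -0.118   0.0947] yaw 1.8988 F_tool [-1.8  2.6 -5.4] M [0.085 0.841 0.058] w 9.9 g 47.304327338933945
```

Emit:
arm_command --pt "5 0 0 0 0 0 0.01"

```text
time_s: 51.95
tcp_pos: [0.4739, -0.118, 0.0947]
ee_rot: [[0.313, -0.95, 0.001], [-0.95, -0.313, -0.0], [0.001, -0.001, -1.0]]
wrist_force: [-2.6, 0.3, 5.5]
gripper_width: 0.116
gripper_force: 47.3
```

```bash
python3 av.py
```

```text
t 52.15 Mz [0.288 0.303 0.332 0.313 0.2  ] mean [0.287 5.5  ] F run 1.0 grip 47.3
```

Emit:
arm_command --pt "5 0 0 0 0 0 0.01"

```text
time_s: 52.25
tcp_pos: [0.474, -0.118, 0.0947]
ee_rot: [[0.304, -0.953, 0.001], [-0.953, -0.304, -0.0], [0.001, -0.001, -1.0]]
wrist_force: [-2.5, 1.0, 5.3]
gripper_width: 0.113
gripper_force: 47.3
```

```bash
python3 av.py
```

```text
t 52.45 Mz [0.396 0.423 0.346 0.354 0.382] mean [0.38  6.109] F run 20.2 grip 47.3
```

Emit:
arm_command --pt "5 0 0 0 0 0 0.01"

```text
time_s: 52.55
tcp_pos: [0.4739, -0.118, 0.0946]
ee_rot: [[0.295, -0.956, 0.001], [-0.956, -0.295, -0.001], [0.001, -0.001, -1.0]]
wrist_force: [-3.3, 0.2, 5.1]
gripper_width: 0.116
gripper_force: 47.3
```

```bash
python3 av.py
```

```text
t 52.75 Mz [0.396 0.399 0.457 0.348 0.384] mean [0.397 5.54 ] F run 22.9 grip 47.3
```

Emit:
arm_command --pt "5 0 0 0 0 0 0.015"

```text
time_s: 52.85
tcp_pos: [0.474, -0.118, 0.0947]
ee_rot: [[0.28, -0.96, 0.001], [-0.96, -0.28, -0.001], [0.001, -0.001, -1.0]]
wrist_force: [-2.3, 0.1, 4.6]
gripper_width: 0.111
gripper_force: 47.3
```

```bash
python3 av.py
```

```text
t 53.05 Mz [0.454 0.394 0.421 0.42  0.422] mean [0.422 4.964] F run 27.4 grip 47.3
```

Screw 3 is at about 27 N. I'll release, retract and hand in.

Emit:
arm_command --pt "40 0 0 0 0 0 0" --pt "40 0 0 0 0 0 0" --pt "40 0 0 0 0 0 0" --pt "40 0 0 -30 0 0 0" --pt "40 0 0 -40 0 0 0" --pt "40 0 0 -40 0 0 0" --pt "40 0 0 0 0 0 0" --pt "40 0 0 0 0 0 0"

```text
time_s: 53.85
tcp_pos: [0.4733, -0.118, 0.2035]
ee_rot: [[0.278, -0.961, 0.001], [-0.961, -0.278, 0.001], [-0.0, -0.001, -1.0]]
wrist_force: [0.4, 0.7, -0.9]
gripper_width: 0.457
gripper_force: 0.0
```

```bash
python3 st.py; python3 -c "
from station import *
print(finish_job())"
```

```text
t 53.85 j6 11.0 tcp [ 0.4733 -0.118   0.2035] yaw 1.8523 F_tool [-0.5 -0.6  0.9] M [ 0.02   0.147 -0.013] w 39.8 g 0.0
the job is handed in; nothing more can be done
None
```

I handed the job in at 53.9 s with all four screws run down in small, mostly crosswise steps and tightened, each bearing an estimated 27–37 N from wrist torque; I got no verdict back, did not measure the cover's flatness, and never went near the jar.

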